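# Lock a test tile in the indexing jig

## Robot

A 7-joint arm with a two-finger parallel gripper is mounted at the origin on a cart in front of the work surface, level with it; the furniture and walls round the work are solid. World frame = base frame: x ahead of the robot, y to its left, z up, the work surface at z = 0. Lengths are in m, angles in rad, forces in N, time in s.
With the tool pointing down it reaches from about 0.425 to 0.875 m from the base axis. Payload 8.4 kg.
Tool frame: the origin (TCP) lies between the finger pads; the fingertips stand 8 mm ahead of it and the grasp point (between the pads) lies 11 mm behind it; z points along the fingers, x is the direction in which the jaws open and shut, and the axes are right-handed (so a half turn about z gives the same grasp; the last joint's range is limited). The gripper opens to 85 mm and grips with 20 to 120 N. Pads are 22 mm wide; open, the fingers measure 114 mm over their backs; the gripper's body (76 mm by 85 mm) begins 54 mm behind the grasp point. The pads swing forward as they close: fully open they stand 13 mm farther back than shut.
Start: joints at [-1.348, 0.333, 0.04, 1.465, -0.013, 1.343, -0.059], TCP at [0.206, 0.617, 0.239] pointing down, gripper open.
Joint ranges: [-2.58, 2.58], [-0.38, 2.09], [-1.3, 1.39], [0.25, 2.4], [-1.5, 4.64], [0.08, 2.09], [-2.65, 2.65]. Speed limits (rad/s): [2.22, 2.22, 2.79, 2.79, 3.14, 3.14, 3.14].

## Interface

Orientations are given as a rotation vector (axis times angle).
In Python, from workcell import observe, imaging, arm gives the robot as it stands.
- The arm moves only by the tool send_rows, never from a script. Its argument "commands" is a list of rows, each an object of numbers: "x", "y", "z": the shift along the world's x, y, z in cm; "rx", "ry", "rz": the turn, a rotation vector about the world's x, y, z in rad. In form: [{"x": .., "y": .., "z": .., "rx": .., "ry": .., "rz": ..}, ...]. A call has exactly 10 rows; each row shifts and turns the commanded pose from where the row before left it; what a row does not reach is not made up. A row lasts 1/12 s, in which the tool goes at most 41.7 mm and 7.16 degrees, less where a joint would pass 70% of its speed; a pose out of reach is approached as far as the arm can. A call is refused whole if a number of a shift passes 4.17 or a number of a turn 0.125, either way. A call with a gripper value outside its range is refused whole. "hand" is the finger opening in cm, from 0 to 8.54, set as the call begins (left out, the last holds). The fingers move at their own pace and stop on an object; "squeeze" is the grip in N (left out, the last holds). Time passes only in rows, so rows that do not move let the fingers close, or fill a call up. It gives the time, the measured TCP pose, the force and the opening at its end, in the units of the state.
- observe(): the state, without advancing time (a new reading comes with each control period).
- imaging.capture(name): name is "scene" or "top" or "wrist"; returns the picture (480x640x3 uint8, red, green, blue); there is no depth.
- imaging.camera_params(name): a dict with "fx", "fy", "cx", "cy" (pixels), "extrinsics" (4x4, takes a point from camera to world coordinates). Camera axes: x right, y up, looking along -z (the intrinsics and any distortion apply to the point x, -y, -z); pixel columns grow to the right and rows downward; lengths in m; the calibration is good to about 2 mm. A picture is of the moment at which its call begins: read the wrist's pose just before it. camera_params takes no time and is no camera call; for the wrist camera it gives the pose at the moment of the call.
- arm.job_done(): hands the job in, once; it reports no verdict.
The state is a dict: "clock": time; "qpos": joint angles; "joint_vel": joint speeds; "joint_efforts": joint torques, N m; "ee_pos": TCP position; "orientation": TCP orientation; "force": force on the tool from outside, world axes, zero at the start; "wrist_torque": the same for the moment, N m; "width": finger opening in m.
Only numpy, scipy, OpenCV 4.12 (cv2) and the standard library are available. Lean on these libraries where they do the work, as an engineer would, in place of code of your own. Each camera call takes 0.05 s, during which the arm holds its last target.

## Task

Lay the narrow test tile flat on the bed of the jig, between the fence and the jaw, centred on the fence with its long side along the rail, and let go of it. Then pull up the lock plunger by its knob, slide the section one hole towards the fence so that the jaw closes up to the tile, and let the pin drop fully home in that hole. Finish while still holding the knob with the pin home, and leave the other things on the table where they are.

Things in the scene. Friction and masses are not known exactly. Their poses are not given: they have to be found in the camera images.
- narrow_tile: ceramic test tile, a slab 73 (its x) x 49 (its y) x 9 mm, half of it glazed, 34 g; the narrower of the two loose tiles on the left of the table; origin at the centre of its underside, z up. Starts flat on the table.
- wide_tile: bystander: nearly square test tile 80 x 72 x 10 mm; origin at the centre of its underside. Not for this jig; leave it.
- tile_jig: the jig, fixed to the table: plywood base plate 170 (x) x 290 (y) x 12 mm, origin at the centre of its underside; its y axis runs along the rail towards the fence. The bed is the plate's top (z = 12 mm) on the x < 0 side. A wooden fence, a bar across the bed at x = -78 to +8 mm, stands 20 mm above the bed with its face at y = +120 mm.
- bed_spot (a point): point on the bed at x = -35, y = +81, z = 12 mm in the jig's frame (axes the jig's): where the tile's underside centre ends, tile x along the jig's y. Jaw to fence is 118 mm at first and 78 mm when locked, so a tile laid between them is pushed into place by the jaw.
- jaw_face (a point): centre of the jaw's face (the face towards the fence) on the sliding section; the jaw is a flat bar 12 mm thick that spans the bed, its top 34 mm above the table; axes are the jig's. At first it is at y = +2 mm in the jig's frame.
- stop_slide (a joint): position of the sliding section, an aluminium square tube on the rail, 42 mm wide, 70 mm long, top 41 mm above the table: 0 m in the hole where it starts, growing towards the fence; the next hole is at 0.040. Limits -0.045, 0.085. The pin has 1.5 mm of play either way in a hole. With the pin clear it slides with about 1.5 N of friction.
- lock_plunger (a joint): lift of the spring plunger on the sliding section: 0 m with the pin home in a hole, limit 0.018. The round-ended pin (8 mm) clears the rail at 0.013 and rides there between holes; over a hole it can go down to 0. The spring pulls it down with 6 N at 0, 10 N at 0.016.
- plunger_knob: the plunger's upright round knob, 24 mm across and 30 mm tall, moves with the plunger and the section; origin at the centre of its underside, 60 mm above the table with the pin home. It stands 9 mm clear above the collar of the sliding section.
- knob_grip (a point): point on the knob's axis 16 mm above its underside, 76 mm above the table with the pin home: the middle of the part to grip.
- jar: bystander: small lidded jar, 48 mm across, 58 mm tall, behind the jig
- plug: bystander: white plaster plug, 44 mm across, 34 mm tall, behind the jig
- kidney: bystander: kidney-shaped rubber rib, 60 x 92 x 10 mm, at the left
- timer: bystander: dial timer, 63 mm across, 52 mm tall, behind the jig
- next_hole (a point): mouth of the lock hole to be used, in the top of the steel rail, at x = +45, y = -3, z = 34 mm in the jig's frame. The rail is 30 mm wide, from y = -137 to +127 mm at x = +45 mm, with four holes 11 mm long at y = -83, -43 (where the pin starts), -3 and +37 mm.
- stamp: bystander: small waisted wooden stamp standing upright, 19 mm across, 45 mm tall, between the tiles and the jig
There are look-alikes about, which are no part of the job. What is shaped like the narrow_tile but purple or yellow is not meant.

How it is judged:
On the way, in this order (a step that is already met when the one before it is completed fails the run):
1. the narrow tile lies flat on the bed between jaw and fence, long side along the rail, let go, with the slide still in its first hole (z of narrow_tile in the frame of bed_spot between -0.004 and 0.004 m and x of narrow_tile in the frame of bed_spot between -0.018 and 0.018 m and y of narrow_tile in the frame of bed_spot between -0.048 and 0.008 m and angle between the x axis of narrow_tile and the y axis of tile_jig, either way round below 0.35 rad and contact force between the fingers and narrow_tile below 0.1 N and value of joint stop_slide between -0.006 and 0.006 m), for 0.2 s.
2. the plunger is pulled up by the knob until the pin is clear of the rail (value of joint lock_plunger above 0.0115 m and contact force between the fingers and plunger_knob above 1 N), for 0.1 s.
At the end, for the whole second after the job is handed in: Slide at 40 mm within 3 mm; plunger under 2.5 mm up; fingers grip the knob (over 2 N); the narrow tile lies still and flat on the bed between jaw and fence, within 8 mm of the bed spot along the rail and 22 mm in all, underside within 4 mm of the bed, long side within 0.14 rad of the rail (value of joint stop_slide between 0.037 and 0.043 m and value of joint lock_plunger below 0.0025 m and contact force between the fingers and plunger_knob above 2 N and horizontal distance between narrow_tile and bed_spot below 0.022 m and y of narrow_tile in the frame of bed_spot between -0.008 and 0.008 m and z of narrow_tile in the frame of bed_spot between -0.004 and 0.004 m and angle between the x axis of narrow_tile and the y axis of tile_jig, either way round below 0.14 rad and linear speed of narrow_tile below 0.02 m/s); the arm keeps its last pose, push and grip.
It fails at once if a bystander is pushed more than 25 mm (distance of any of wide_tile, jar, plug, kidney, timer, stamp from where it was at the start of the episode above 0.025 m).
It also fails if it takes over 46 s, if anything falls off the work surface, if the arm or the gripper's body presses on something with over 40 N, if the wrist force passes 120 N, or if a joint passes its speed limit or range.

## Working session

There is one attempt and no reset: what is moved stays moved. The work goes in short steps, Python scripts to look and compute and a tool call to move; the robot and the scene stay as the last step left them, time stands still between calls to the robot, and variables do not carry over. Pictures are saved under pics/ and viewed, and the job is handed in when it is done.

Besides the shell and the picture viewer there is one more tool, called after ">>>" as name([rows], argument=value, ...), one row to a line, values as JSON. send_rows: Moves the arm, as the interface text tells. Its arguments: {"type":"object","properties":{"commands":{"type":"array","items":{"type":"object","properties":{"x":{"type":"number"},"y":{"type":"number"},"z":{"type":"number"},"rx":{"type":"number"},"ry":{"type":"number"},"rz":{"type":"number"}}}},"hand":{"type":"number"},"squeeze":{"type":"number"}},"required":["commands"]}

```bash
mkdir -p pics; ls; python3 - <<'E'
from workcell import observe, imaging, arm
import cv2
s=observe(); print(s)
for n in ("scene","top","wrist"):
    p=imaging.camera_params(n); print(n,p)
    cv2.imwrite(f"pics/{n}0.png",imaging.capture(n)[:,:,::-1])
E
```

```text
pics
{'clock': 0.0, 'qpos': array([-1.34820177,  0.33392736,  0.03988923,  1.46630307, -0.01339975,
        1.3432425 , -0.05850388]), 'joint_vel': array([-1.10766250e-03,  5.86482043e-04, -4.04872675e-05, -7.28551663e-05,
        4.89125599e-04,  1.17813138e-04,  2.53919615e-04]), 'joint_efforts': array([-7.39575098e-04, -6.58580375e+01,  1.36468023e+00, -4.05543065e+01,
        1.67432061e-02,  1.28786484e-02,  1.99341940e-05]), 'ee_pos': array([0.20547218, 0.61620786, 0.23839524]), 'orientation': array([ 2.54782566e+00,  1.83621388e+00, -1.94470744e-03]), 'force': array([-0.20391519, -0.26975377,  0.37393604]), 'wrist_torque': array([ 0.03955587, -0.03161683,  0.00229384]), 'width': 0.08538891046432041}
scene {'fx': 604.0856374366019, 'fy': 604.0856374366019, 'cx': 313.3343048452085, 'cy': 239.89186447739334, 'extrinsics': array([[ 0.68982501,  0.49511908, -0.52820314, -0.07415908],
       [-0.72396175,  0.46715477, -0.50758822, -0.45394133],
       [-0.004564  ,  0.73254592,  0.68070232,  0.94879974],
       [ 0.        ,  0.        ,  0.        ,  1.        ]])}
top {'fx': 580.8061774358606, 'fy': 580.8061774358606, 'cx': 313.91294573800747, 'cy': 229.26678969355575, 'extrinsics': array([[-0.01577727,  0.99369614, -0.11099122,  0.42304091],
       [-0.99976819, -0.01405155,  0.01631334,  0.18878595],
       [ 0.0146509 ,  0.11122287,  0.99368749,  1.48205039],
       [ 0.        ,  0.        ,  0.        ,  1.        ]])}
wrist {'fx': 331.1235735218149, 'fy': 331.1235735218149, 'cx': 319.1791393773125, 'cy': 236.7340470377781, 'extrinsics': array([[ 0.31568177, -0.91690907, -0.24417775,  0.14432481],
       [ 0.94886358,  0.30458584,  0.08297814,  0.63696501],
       [-0.00171032, -0.25788606,  0.96617382,  0.37373099],
       [ 0.        ,  0.        ,  0.        ,  1.        ]])}
```

View pics/scene0.png

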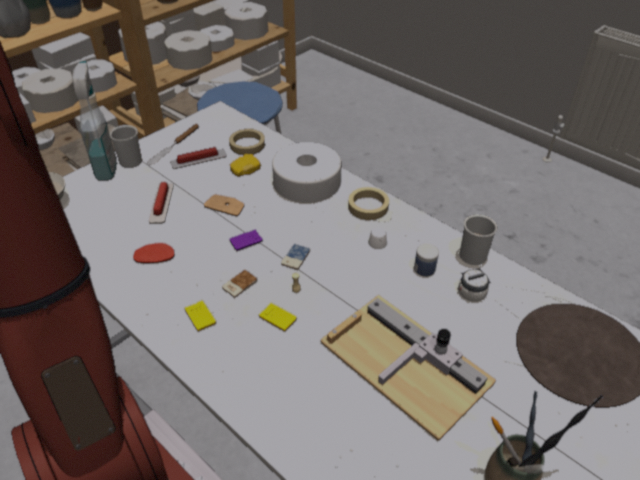

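View pics/top0.png

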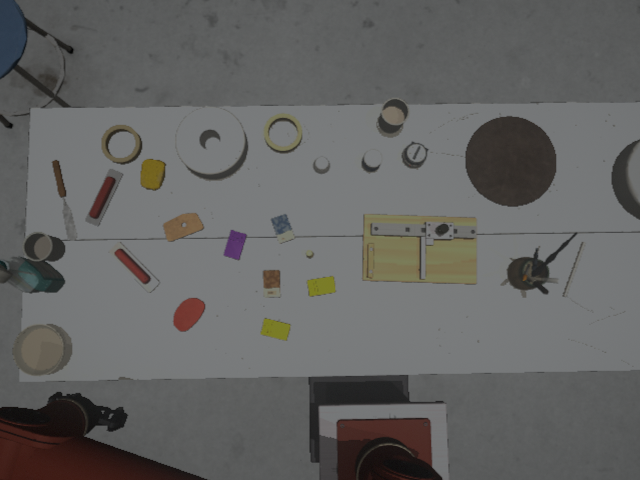

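View pics/wrist0.png

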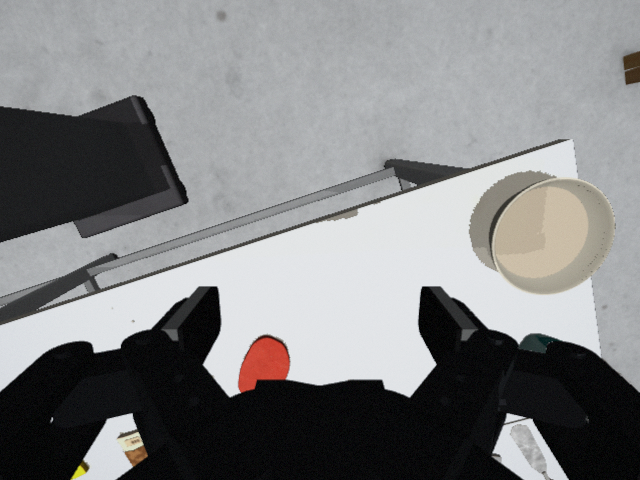

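The top view shows two half-glazed tiles: a blue one near (282,228) and a brown one near (272,283). The jig is at about (420,250), with its fence on the left at (370,260). I'll enlarge these next.

```bash
python3 - <<'E'
import cv2
t=cv2.imread("pics/top0.png"); s=cv2.imread("pics/scene0.png")
cv2.imwrite("pics/c1.png",cv2.resize(t[205:305,250:350],None,fx=6,fy=6,interpolation=cv2.INTER_CUBIC))
cv2.imwrite("pics/c2.png",cv2.resize(t[205:295,355:485],None,fx=6,fy=6,interpolation=cv2.INTER_CUBIC))
cv2.imwrite("pics/c3.png",cv2.resize(s[290:440,310:500],None,fx=4,fy=4,interpolation=cv2.INTER_CUBIC))
cv2.imwrite("pics/c4.png",cv2.resize(s[230:310,210:320],None,fx=6,fy=6,interpolation=cv2.INTER_CUBIC))
E
```

```text
(no output)
```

View pics/c1.png

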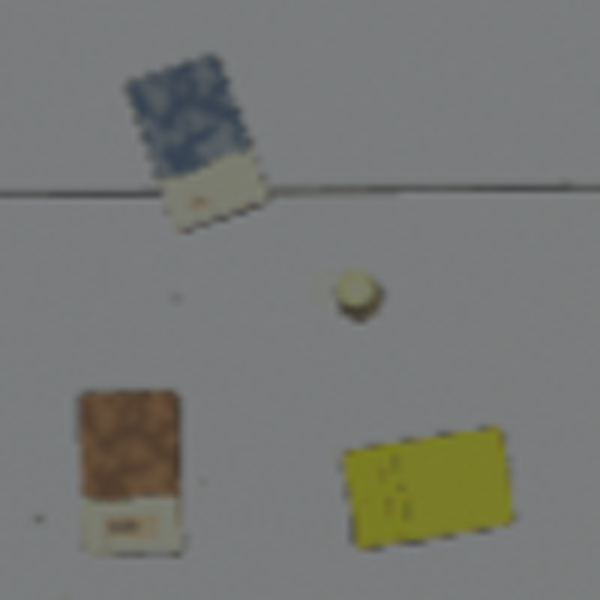

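View pics/c2.png

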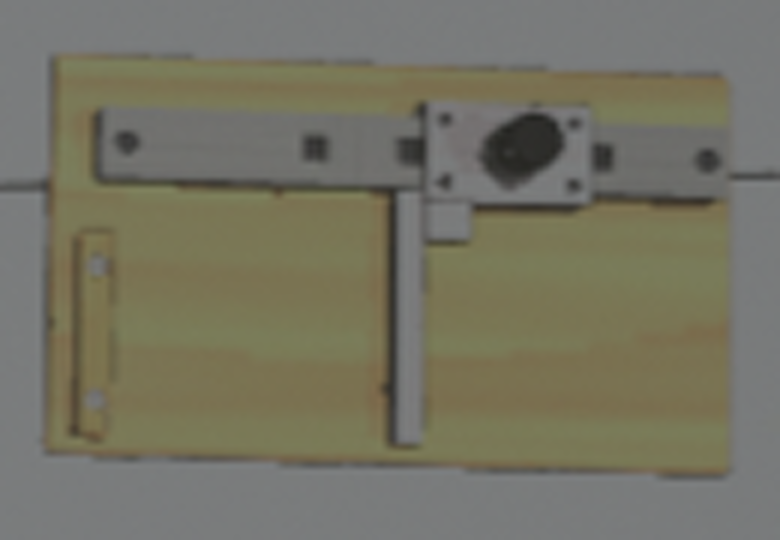

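View pics/c3.png

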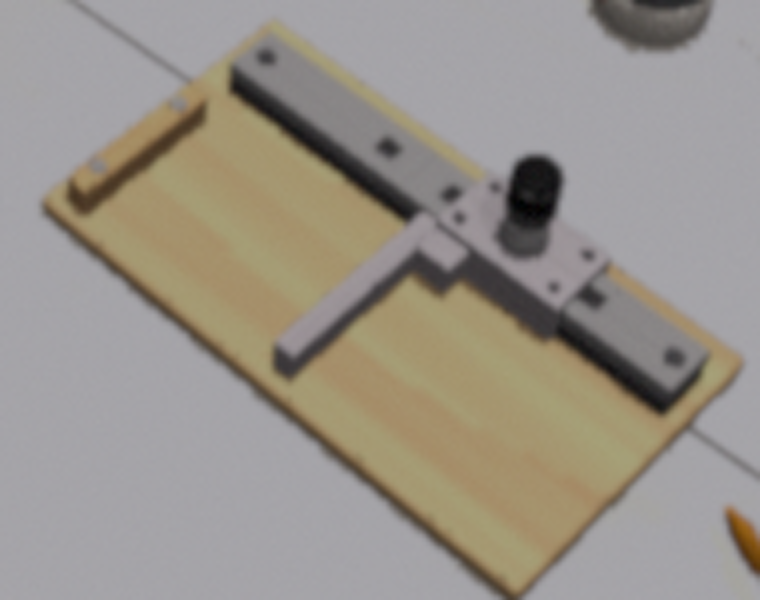

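View pics/c4.png

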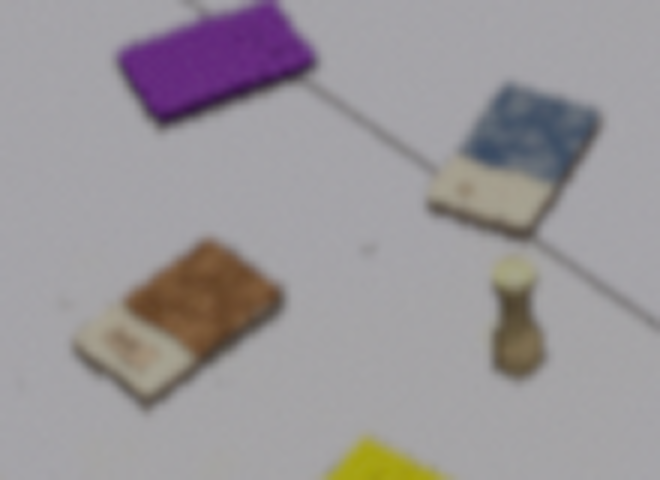

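```bash
cat > h.py <<'E'
import numpy as np
from workcell import observe, imaging
def ray(n,uv,z,p=None):
    p=p or imaging.camera_params(n); E=p['extrinsics']
    u,v=uv; d=E[:3,:3]@np.array([(u-p['cx'])/p['fx'],-(v-p['cy'])/p['fy'],-1.]); o=E[:3,3]
    return o+d*(z-o[2])/d[2]
def proj(n,P,p=None):
    p=p or imaging.camera_params(n); E=p['extrinsics']
    c=E[:3,:3].T@(np.asarray(P)-E[:3,3]); return p['cx']+p['fx']*c[0]/-c[2], p['cy']-p['fy']*c[1]/-c[2]
E
python3 - <<'E'
from h import *
np.set_printoptions(precision=4,suppress=True)
def cr(x,y,ox,oy,f): return ((x+.5)/f-.5+ox,(y+.5)/f-.5+oy)
def show(nm,cam,pts,z):
    P=np.array([ray(cam,p,z)[:2] for p in pts]); print(nm,cam,'c',P.mean(0),'edges',np.linalg.norm(np.roll(P,-1,0)-P,axis=1)); print(P.tolist()) if nm.startswith('jig') else 0
    d=P[3]-P[0]; print('  ang',np.arctan2(d[1],d[0]))
A=lambda L:[cr(x,y,250,205,6) for x,y in L]
S=lambda L:[cr(x,y,210,230,6) for x,y in L]
show('blue','top',A([(125,85),(215,57),(272,195),(180,232)]),.009)
show('brown','top',A([(78,393),(180,393),(184,554),(82,554)]),.009)
show('yellow','top',A([(345,450),(505,428),(514,520),(360,550)]),.009)
show('blue','scene',S([(508,85),(602,118),(530,232),(430,205)]),.009)
show('brown','scene',S([(208,238),(284,290),(147,402),(76,343)]),.009)
show('jig','top',[cr(x,y,355,205,6) for x,y in [(52,57),(730,75),(730,472),(45,453)]],.012)
show('jig','scene',[cr(x,y,310,290,4) for x,y in [(275,22),(742,360),(515,598),(43,205)]],.012)
print(ray('top',cr(358,293,250,205,6),.045),ray('scene',cr(515,272,210,230,6),.045))
print('knob top scene',ray('scene',cr(535,170,310,290,4),.09))
E
```

```text
blue top c [0.5913 0.2445] edges [0.0401 0.064  0.042  0.0671]
  ang -2.7948368274645516
brown top c [0.4515 0.274 ] edges [0.043  0.0675 0.0427 0.0675]
  ang -3.1227112375235797
yellow top c [0.4438 0.1479] edges [0.0681 0.0388 0.066  0.0423]
  ang -3.0067015929690584
blue scene c [0.5903 0.2386] edges [0.04   0.065  0.0394 0.0694]
  ang -2.7807820548082827
brown scene c [0.4511 0.2693] edges [0.0392 0.0689 0.0392 0.0665]
  ang -3.067345151234638
jig top c [ 0.5344 -0.1033] edges [0.2901 0.169  0.2894 0.1683]
[[0.6245297717509449, 0.03783924251491966], [0.6127809358051419, -0.2520332810307854], [0.4439494660167912, -0.24409398772466884], [0.45639799727409447, 0.04503512979756219]]
  ang 3.0988196655013067
jig scene c [ 0.5321 -0.1084] edges [0.285  0.1685 0.2848 0.1689]
[[0.6235273528754396, 0.03053743292366007], [0.6093262461057244, -0.25408518026932325], [0.44098952224444316, -0.2472896942721653], [0.45473655619724557, 0.03714460191449498]]
  ang 3.1024684976535677
[0.5235 0.1777 0.045 ] [0.5246 0.1735 0.045 ]
knob top scene [ 0.5764 -0.1505  0.09  ]
```

```bash
python3 - <<'E'
import cv2,numpy as np
t=cv2.imread("pics/top0.png"); s=cv2.imread("pics/scene0.png")
a=cv2.resize(t[150:350,130:350],None,fx=3.6,fy=3.6*.83,interpolation=cv2.INTER_CUBIC)
a=cv2.convertScaleAbs(a,alpha=1.7)
cv2.imwrite("pics/d1.png",a[:600])
b=cv2.resize(s[140:340,120:320],None,fx=3,fy=3,interpolation=cv2.INTER_CUBIC)
cv2.imwrite("pics/d2.png",b)
E
```

```text
(no output)
```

View pics/d1.png

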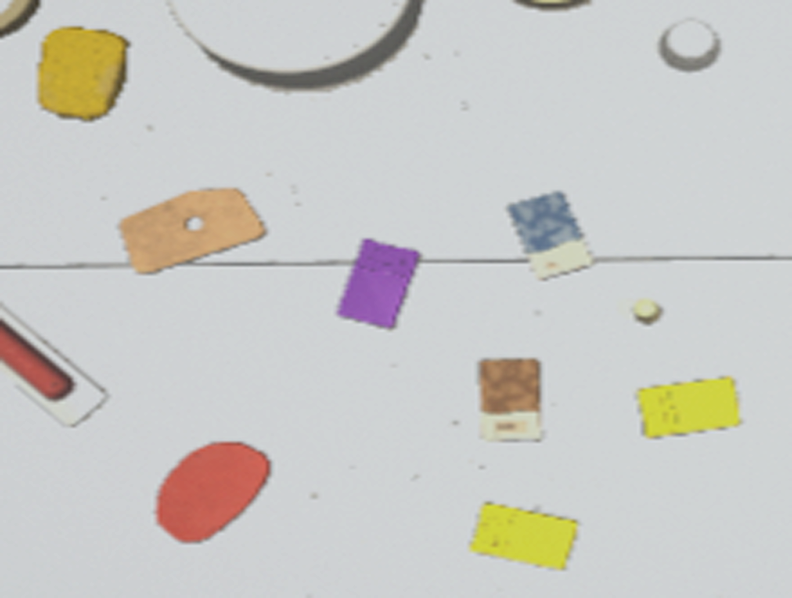

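View pics/d2.png

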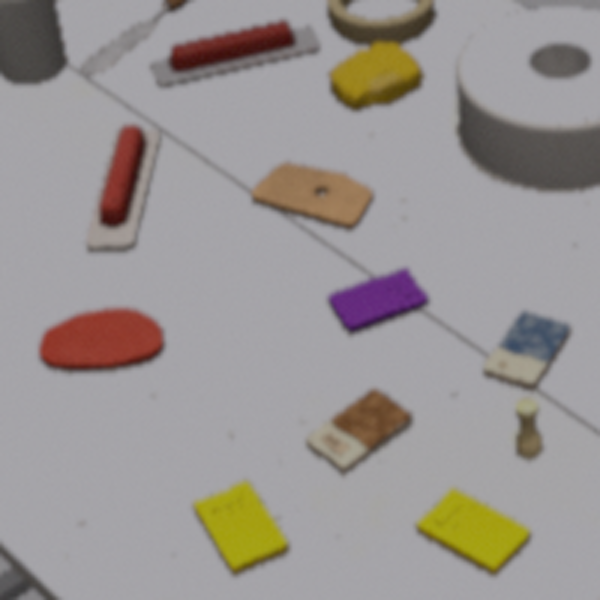

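```bash
cat >> h.py <<'E'
from scipy.spatial.transform import Rotation as R
def toolR(yaw): # tool x at yaw, z down
    c,s=np.cos(yaw),np.sin(yaw); return np.array([[c,s,0],[s,-c,0],[0,0,-1.]])
def state():
    s=observe(); T=R.from_rotvec(s['orientation']).as_matrix(); return s,T
E
python3 - <<'E'
from h import *
np.set_printoptions(precision=4,suppress=True)
s,T=state(); p=imaging.camera_params('wrist'); E=p['extrinsics']
Rc=T.T@E[:3,:3]; tc=T.T@(E[:3,3]-s['ee_pos']); print(T,Rc,tc)
np.savez('wc.npz',Rc=Rc,tc=tc)
for yaw in (1.25,1.57):
  for pos in ([.6,.25,.2],[.6,.27,.15],[.55,.26,.2],[.65,.26,.2]):
    TT=toolR(yaw); E2=np.eye(4);E2[:3,:3]=TT@Rc;E2[:3,3]=np.array(pos)+TT@tc
    q=dict(p);q['extrinsics']=E2
    print(yaw,pos,[np.round(proj('',P,q)) for P in ([.451,.272,.009],[.591,.242,.009],[.524,.176,.045])])
E
```

```text
[[ 0.3162  0.9487 -0.0003]
 [ 0.9487 -0.3162 -0.0012]
 [-0.0012  0.0001 -1.    ]] [[ 1.     -0.0006  0.0001]
 [-0.0006 -0.9662 -0.2578]
 [ 0.0003  0.2578 -0.9662]] [ 0.0001 -0.0645 -0.1352]
1.25 [0.6, 0.25, 0.2] [array([290.,  51.]), array([309., 209.]), array([209., 167.])]
1.25 [0.6, 0.27, 0.15] [array([259.,  41.]), array([285., 227.]), array([161., 180.])]
1.25 [0.55, 0.26, 0.2] [array([298., 111.]), array([315., 257.]), array([221., 225.])]
1.25 [0.65, 0.26, 0.2] [array([259.,  -7.]), array([282., 164.]), array([174., 112.])]
1.57 [0.6, 0.25, 0.2] [array([344.,  50.]), array([311., 206.]), array([231., 134.])]
1.57 [0.6, 0.27, 0.15] [array([322.,  30.]), array([286., 216.]), array([183., 131.])]
1.57 [0.55, 0.26, 0.2] [array([332., 110.]), array([302., 254.]), array([223., 194.])]
1.57 [0.65, 0.26, 0.2] [array([333., -16.]), array([300., 154.]), array([214.,  69.])]
```

>>> send_rows([
  {"x":1.9,"y":-1.85,"z":-0.2,"rz":0.016},
  {"x":1.9,"y":-1.85,"z":-0.2,"rz":0.016},
  {"x":1.9,"y":-1.85,"z":-0.2,"rz":0.016},
  {"x":1.9,"y":-1.85,"z":-0.2,"rz":0.016},
  {"x":1.9,"y":-1.85,"z":-0.2,"rz":0.016},
  {"x":1.9,"y":-1.85,"z":-0.2,"rz":0.016},
  {"x":1.9,"y":-1.85,"z":-0.2,"rz":0.016},
  {"x":1.9,"y":-1.85,"z":-0.2,"rz":0.016},
  {"x":1.9,"y":-1.85,"z":-0.2,"rz":0.016},
  {"x":1.9,"y":-1.85,"z":-0.2,"rz":0.016},
])

```text
invalid input at $.commands[0]: expected keys x, y, z, rx, ry, rz
```

>>> send_rows([
  {"x":1.9,"y":-1.85,"z":-0.2,"rz":0.016},
  {"x":1.9,"y":-1.85,"z":-0.2,"rz":0.016},
  {"x":1.9,"y":-1.85,"z":-0.2,"rz":0.016},
  {"x":1.9,"y":-1.85,"z":-0.2,"rz":0.016},
  {"x":1.9,"y":-1.85,"z":-0.2,"rz":0.016},
  {"x":1.9,"y":-1.85,"z":-0.2,"rz":0.016},
  {"x":1.9,"y":-1.85,"z":-0.2,"rz":0.016},
  {"x":1.9,"y":-1.85,"z":-0.2,"rz":0.016},
  {"x":1.9,"y":-1.85,"z":-0.2,"rz":0.016},
  {"x":0,"y":0,"z":0,"rz":0.016},
])

```text
invalid input at $.commands[0]: expected keys x, y, z, rx, ry, rz
```

```bash
python3 - <<'E'
from h import *
import cv2
np.set_printoptions(precision=4,suppress=True)
s,T=state(); p=imaging.camera_params('wrist'); print(s['clock'],s['ee_pos'],T,s['qpos'])
im=imaging.capture('wrist')[:,:,::-1]; cv2.imwrite('pics/w1.png',im); np.savez('w1.npz',**p)
E
```

```text
0.15 [0.2055 0.6163 0.2386] [[ 0.3162  0.9487 -0.0003]
 [ 0.9487 -0.3162 -0.0012]
 [-0.0012  0.0001 -1.    ]] [-1.3482  0.3337  0.0399  1.4661 -0.0134  1.3433 -0.0585]
```

View pics/w1.png

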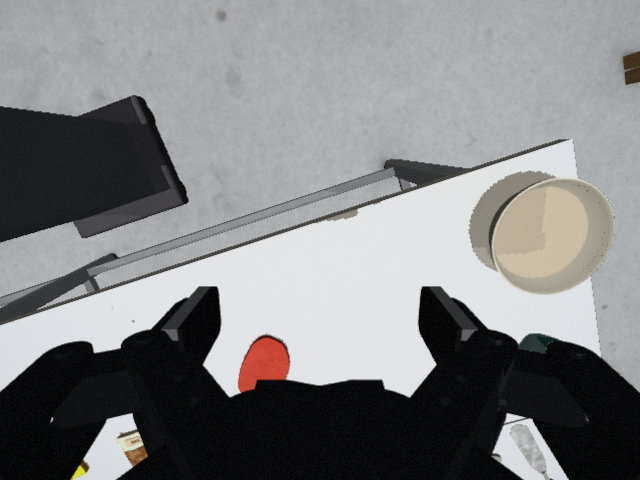

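All six keys are needed in every row.

>>> send_rows([
  {"x":1.9,"y":-1.85,"z":-0.2,"rx":0,"ry":0,"rz":0.016},
  {"x":1.9,"y":-1.85,"z":-0.2,"rx":0,"ry":0,"rz":0.016},
  {"x":1.9,"y":-1.85,"z":-0.2,"rx":0,"ry":0,"rz":0.016},
  {"x":1.9,"y":-1.85,"z":-0.2,"rx":0,"ry":0,"rz":0.016},
  {"x":1.9,"y":-1.85,"z":-0.2,"rx":0,"ry":0,"rz":0.016},
  {"x":1.9,"y":-1.85,"z":-0.2,"rx":0,"ry":0,"rz":0.016},
  {"x":1.9,"y":-1.85,"z":-0.2,"rx":0,"ry":0,"rz":0.016},
  {"x":1.9,"y":-1.85,"z":-0.2,"rx":0,"ry":0,"rz":0.016},
  {"x":1.9,"y":-1.85,"z":-0.2,"rx":0,"ry":0,"rz":0.016},
  {"x":1.9,"y":-1.85,"z":-0.2,"rx":0,"ry":0,"rz":0.016},
])

```text
clock: 1.03
ee_pos: [0.3963, 0.4305, 0.2191]
orientation: [2.393, 2.036, -0.0]
force: [0.6, 0.2, 0.1]
width: 0.0852
```

>>> send_rows([
  {"x":1.9,"y":-1.85,"z":-0.2,"rx":0,"ry":0,"rz":0.016},
  {"x":1.9,"y":-1.85,"z":-0.2,"rx":0,"ry":0,"rz":0.016},
  {"x":1.9,"y":-1.85,"z":-0.2,"rx":0,"ry":0,"rz":0.016},
  {"x":1.9,"y":-1.85,"z":-0.2,"rx":0,"ry":0,"rz":0.016},
  {"x":1.9,"y":-1.85,"z":-0.2,"rx":0,"ry":0,"rz":0.016},
  {"x":1.9,"y":-1.85,"z":-0.2,"rx":0,"ry":0,"rz":0.016},
  {"x":1.9,"y":-1.85,"z":-0.2,"rx":0,"ry":0,"rz":0.016},
  {"x":1.9,"y":-1.85,"z":-0.2,"rx":0,"ry":0,"rz":0.016},
  {"x":1.9,"y":-1.85,"z":-0.2,"rx":0,"ry":0,"rz":0.016},
  {"x":0,"y":0,"z":0,"rx":0,"ry":0,"rz":0.016},
])

```text
clock: 1.87
ee_pos: [0.5701, 0.2591, 0.2007]
orientation: [2.228, 2.21, -0.002]
force: [-0.8, -2.0, 0.8]
width: 0.0855
```

```bash
python3 - <<'E'
from h import *
import cv2
np.set_printoptions(precision=4,suppress=True)
s,T=state(); p=imaging.camera_params('wrist'); print(s['clock'],s['ee_pos'],T,s['qpos'])
im=imaging.capture('wrist')[:,:,::-1]; cv2.imwrite('pics/w2.png',im); np.savez('w2.npz',**p)
E
```

```text
1.8667 [0.5701 0.2591 0.2007] [[ 0.008   1.      0.0012]
 [ 1.     -0.008  -0.0031]
 [-0.0031  0.0012 -1.    ]] [-0.7247  0.3109  0.2806  1.59   -0.0858  1.2535  1.1327]
```

View pics/w2.png

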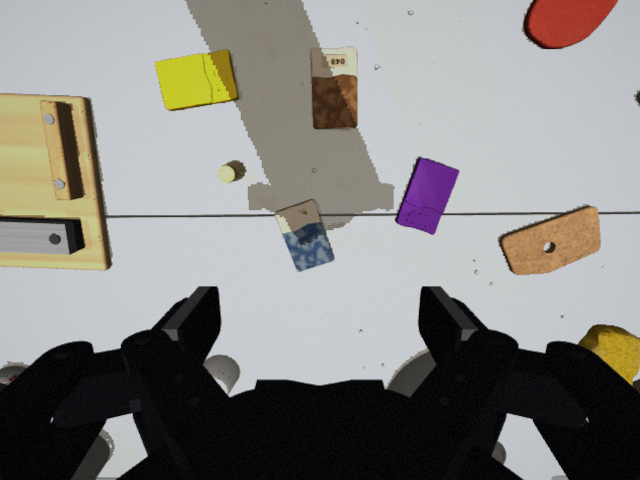

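The wrist view shows the brown tile at about (335,88) and the blue one at about (305,236). Next I measure both in an enlarged crop.

```bash
python3 - <<'E'
import cv2
im=cv2.imread('pics/w2.png')
a=cv2.resize(im[35:140,290:380],None,fx=5.5,fy=5.5,interpolation=cv2.INTER_CUBIC)
b=cv2.resize(im[190:285,260:350],None,fx=6,fy=6,interpolation=cv2.INTER_CUBIC)
cv2.imwrite('pics/e1.png',a);cv2.imwrite('pics/e2.png',b)
E
```

```text
(no output)
```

View pics/e1.png

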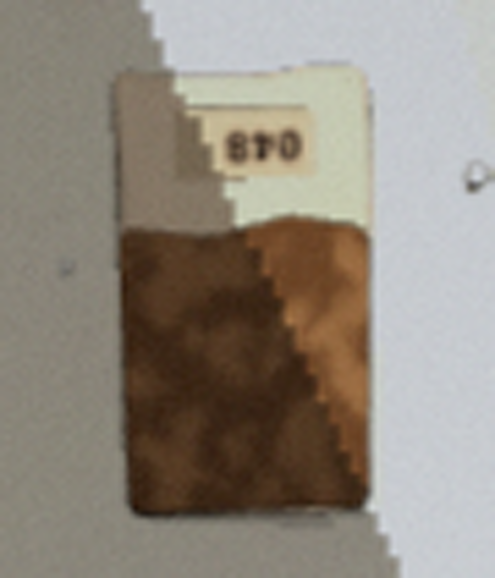

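View pics/e2.png

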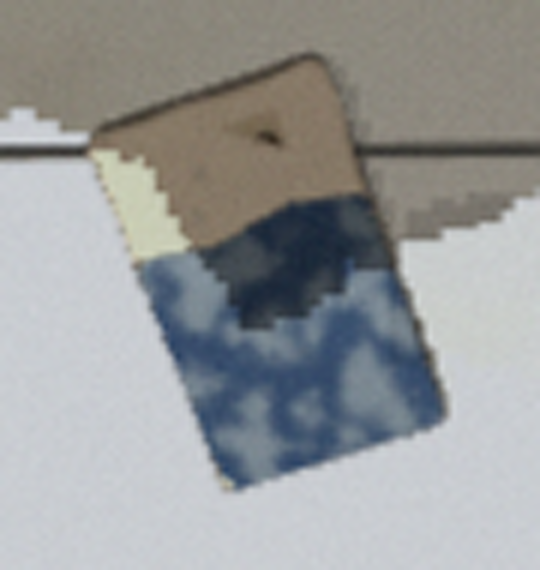

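```bash
python3 - <<'E'
from h import *
np.set_printoptions(precision=4,suppress=True)
p=dict(np.load('w2.npz'))
def cr(x,y,ox,oy,f): return ((x+.5)/f-.5+ox,(y+.5)/f-.5+oy)
def show(nm,pts,z):
    P=np.array([ray('',q,z,p)[:2] for q in pts]); d=P[0]-P[3]
    print(nm,P.mean(0),np.linalg.norm(np.roll(P,-1,0)-P,axis=1),'long-axis ang',np.arctan2(d[1],d[0]),np.arctan2(*(P[1]-P[2])[::-1]))
for z in (0.009,):
  show('brown',[cr(x,y,290,35,5.5) for x,y in [(116,70),(370,66),(369,512),(126,516)]],z)
  show('blue',[cr(x,y,260,190,6) for x,y in [(88,135),(322,50),(447,420),(228,492)]],z)
print('stamp',ray('',(228,173),.045,p))
pc=lambda L,z:[ray('',q,z,p)[:2] for q in L]
print('jig corner',pc([(88,97),(108,268)],.012))
E
```

```text
brown [0.4532 0.273 ] [0.0409 0.0683 0.0415 0.0684] long-axis ang -3.130667713416127 -3.1220449636192074
blue [0.5922 0.2437] [0.0417 0.0679 0.0405 0.0673] long-axis ang -2.811041587476829 -2.828443196583154
stamp [0.5257 0.1799 0.045 ]
jig corner [array([0.459 , 0.0485]), array([0.6245, 0.0381])]
```

Both half-glazed tiles measure about 68 x 41 mm. That matches neither stated size, and nothing so far is nearly square. I'll check the table for another tile now that the arm has moved.

```bash
python3 - <<'E'
from h import *
import cv2
for n in ('scene','top'):
    im=imaging.capture(n)[:,:,::-1]; cv2.imwrite(f'pics/{n}3.png',im)
    im=im[100:340,20:340] if n=='top' else im[80:420,0:440]
    f=2.4 if n=='top' else 1.75
    cv2.imwrite(f'pics/{n}3z.png',cv2.convertScaleAbs(cv2.resize(im,None,fx=f,fy=f,interpolation=cv2.INTER_CUBIC),alpha=1.5))
E
```

```text
(no output)
```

View pics/scene3z.png

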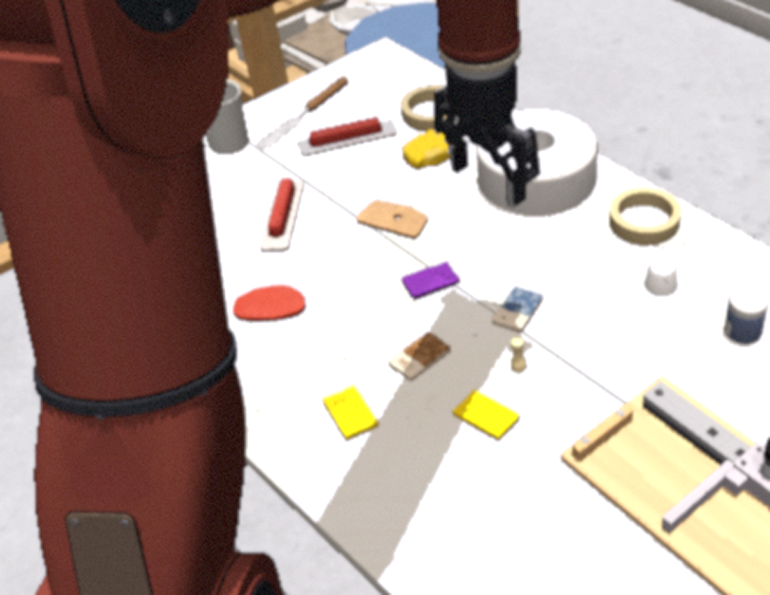

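View pics/top3z.png

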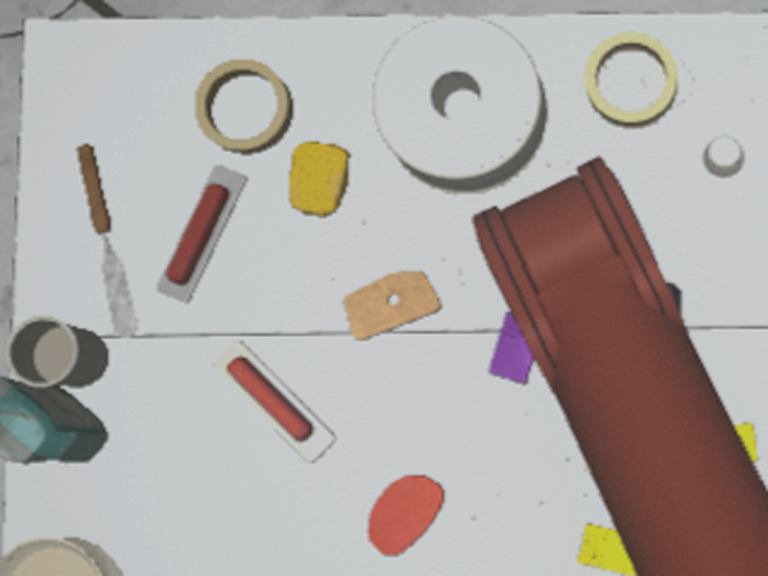

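>>> send_rows([
  {"x":-1.5,"y":0.15,"z":-0.8,"rx":0,"ry":0,"rz":0},
  {"x":-1.5,"y":0.15,"z":-0.8,"rx":0,"ry":0,"rz":0},
  {"x":-1.5,"y":0.15,"z":-0.8,"rx":0,"ry":0,"rz":0},
  {"x":-1.5,"y":0.15,"z":-0.8,"rx":0,"ry":0,"rz":0},
  {"x":-1.5,"y":0.15,"z":-0.8,"rx":0,"ry":0,"rz":0},
  {"x":-1.5,"y":0.15,"z":-0.8,"rx":0,"ry":0,"rz":0},
  {"x":-1.5,"y":0.15,"z":-0.8,"rx":0,"ry":0,"rz":0},
  {"x":-1.0,"y":0.15,"z":-0.8,"rx":0,"ry":0,"rz":0.008},
  {"x":0,"y":0,"z":-0.8,"rx":0,"ry":0,"rz":0},
  {"x":0,"y":0,"z":0,"rx":0,"ry":0,"rz":0},
])

```text
clock: 2.85
ee_pos: [0.4501, 0.2777, 0.1281]
orientation: [-2.212, -2.23, 0.002]
force: [-0.1, -0.3, -0.3]
width: 0.0854
```

```bash
python3 - <<'E'
from h import *
import cv2
np.set_printoptions(precision=4,suppress=True)
s,T=state(); p=imaging.camera_params('wrist'); print(s['clock'],s['ee_pos'],T)
im=imaging.capture('wrist')[:,:,::-1]; cv2.imwrite('pics/w4.png',im); np.savez('w4.npz',**p)
E
```

```text
2.85 [0.4501 0.2777 0.1281] [[-0.0083  1.     -0.0015]
 [ 1.      0.0083 -0.0007]
 [-0.0007 -0.0015 -1.    ]]
```

View pics/w4.png

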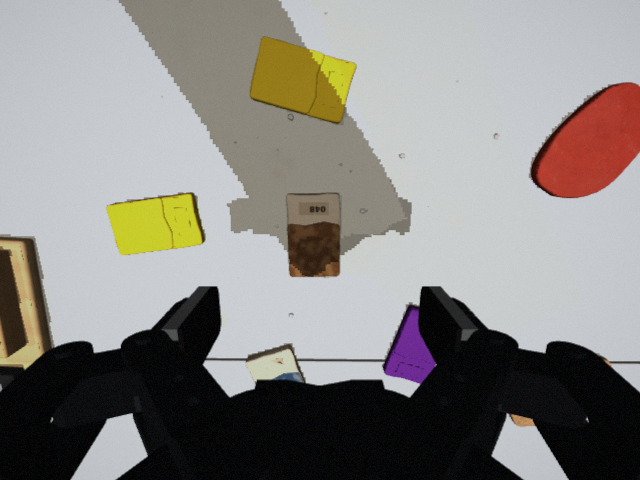

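```bash
python3 - <<'E'
from h import *
np.set_printoptions(precision=4,suppress=True)
p=dict(np.load('w4.npz'))
def show(nm,pts,z):
    P=np.array([ray('',q,z,p)[:2] for q in pts]); d=P[0]-P[3]
    print(nm,P.mean(0),np.linalg.norm(np.roll(P,-1,0)-P,axis=1),np.arctan2(*d[::-1]))
show('brown',[(287,193),(340.5,193),(340,276.5),(289,276.5)],.009)
show('yel',[(262,37),(356,63),(340,123),(250,97)],.009)
E
```

```text
brown [0.4528 0.2736] [0.0411 0.0685 0.0419 0.0685] -3.133582181870851
yel [0.3393 0.2647] [0.0669 0.0411 0.067  0.0396] 2.8881884329669414
```

>>> send_rows([
  {"x":0.1,"y":-0.2,"z":-1.0,"rx":0,"ry":0,"rz":0},
  {"x":0.1,"y":-0.2,"z":-1.5,"rx":0,"ry":0,"rz":0},
  {"x":0.1,"y":0,"z":-1.5,"rx":0,"ry":0,"rz":0},
  {"x":0,"y":0,"z":-1.5,"rx":0,"ry":0,"rz":0},
  {"x":0,"y":0,"z":-1.5,"rx":0,"ry":0,"rz":0},
  {"x":0,"y":0,"z":-1.5,"rx":0,"ry":0,"rz":0},
  {"x":0,"y":0,"z":-1.0,"rx":0,"ry":0,"rz":0},
  {"x":0,"y":0,"z":-0.5,"rx":0,"ry":0,"rz":0},
  {"x":0,"y":0,"z":0,"rx":0,"ry":0,"rz":0},
  {"x":0,"y":0,"z":0,"rx":0,"ry":0,"rz":0},
])

```text
clock: 3.73
ee_pos: [0.455, 0.2731, 0.0295]
orientation: [2.215, 2.228, 0.0]
force: [-0.1, -0.1, 0.3]
width: 0.0855
```

>>> send_rows([
  {"x":-0.1,"y":0,"z":-0.6,"rx":0,"ry":0,"rz":0},
  {"x":-0.1,"y":0,"z":-0.6,"rx":0,"ry":0,"rz":0},
  {"x":0,"y":0,"z":-0.5,"rx":0,"ry":0,"rz":0},
  {"x":0,"y":0,"z":0,"rx":0,"ry":0,"rz":0},
  {"x":0,"y":0,"z":0,"rx":0,"ry":0,"rz":0},
  {"x":0,"y":0,"z":0,"rx":0,"ry":0,"rz":0},
  {"x":0,"y":0,"z":0,"rx":0,"ry":0,"rz":0},
  {"x":0,"y":0,"z":0,"rx":0,"ry":0,"rz":0},
  {"x":0,"y":0,"z":0,"rx":0,"ry":0,"rz":0},
  {"x":0,"y":0,"z":0,"rx":0,"ry":0,"rz":0},
])

```text
clock: 4.57
ee_pos: [0.4527, 0.2731, 0.0124]
orientation: [2.215, 2.228, 0.0]
force: [-0.5, -0.2, 0.4]
width: 0.0851
```

>>> send_rows([
  {"x":0,"y":0,"z":0,"rx":0,"ry":0,"rz":0},
  {"x":0,"y":0,"z":0,"rx":0,"ry":0,"rz":0},
  {"x":0,"y":0,"z":0,"rx":0,"ry":0,"rz":0},
  {"x":0,"y":0,"z":0,"rx":0,"ry":0,"rz":0},
  {"x":0,"y":0,"z":0,"rx":0,"ry":0,"rz":0},
  {"x":0,"y":0,"z":0,"rx":0,"ry":0,"rz":0},
  {"x":0,"y":0,"z":0,"rx":0,"ry":0,"rz":0},
  {"x":0,"y":0,"z":0,"rx":0,"ry":0,"rz":0},
  {"x":0,"y":0,"z":0,"rx":0,"ry":0,"rz":0},
  {"x":0,"y":0,"z":0,"rx":0,"ry":0,"rz":0},
], hand=3.0, squeeze=25)

```text
clock: 5.4
ee_pos: [0.4526, 0.2731, 0.0126]
orientation: [2.215, 2.228, 0.0]
force: [-2.0, -0.6, 6.3]
width: 0.0412
```

```bash
python3 - <<'E'
from h import *
import cv2
s,T=state(); print(s['clock'],s['ee_pos'],s['width'],s['force'])
im=imaging.capture('wrist')[:,:,::-1]; cv2.imwrite('pics/w5.png',im)
im=imaging.capture('scene')[:,:,::-1]; cv2.imwrite('pics/s5.png',cv2.resize(im[180:380,150:400],None,fx=3,fy=3,interpolation=cv2.INTER_CUBIC))
E
```

```text
5.4 [0.45259937 0.27310346 0.01256955] 0.04116270615382402 [-2.03534634 -0.64473837  6.27722155]
```

View pics/w5.png

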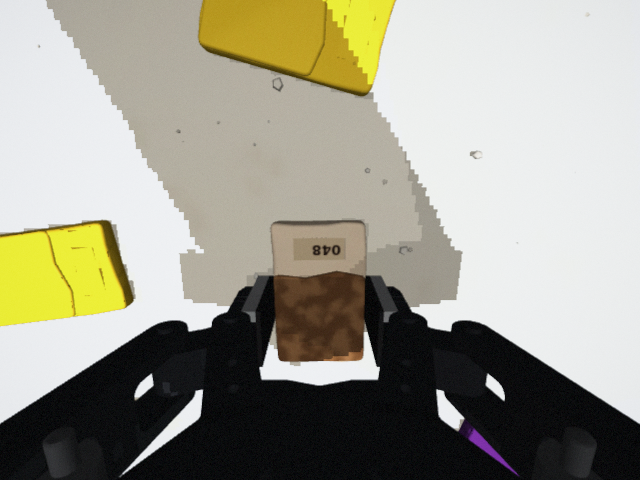

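View pics/s5.png

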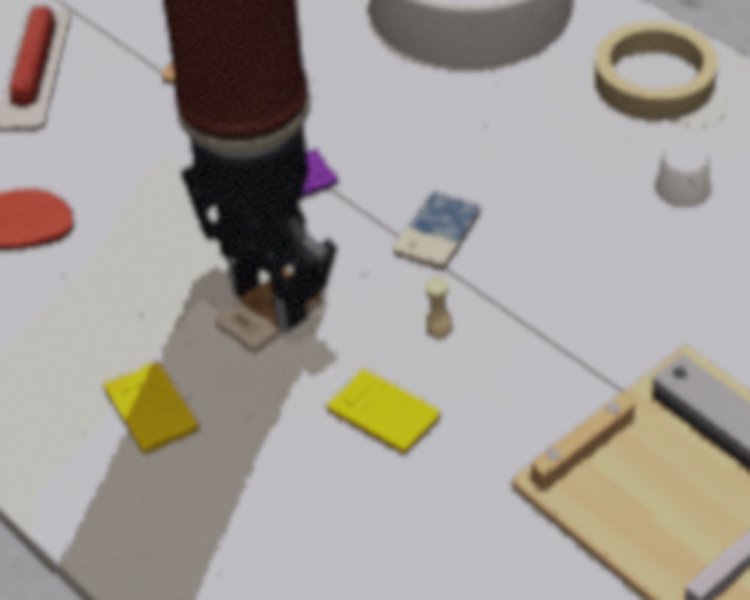

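The fingers closed on the brown tile at 41.2 mm, so contact agrees with the camera and not with the listed size. The yellow and purple pieces copy the narrow tile's shape, so I'll compare their relief with both tiles to tell which is meant.

```bash
python3 - <<'E'
import cv2,numpy as np
w5=cv2.imread('pics/w5.png'); w4=cv2.imread('pics/w4.png'); w2=cv2.imread('pics/w2.png')
def z(im,x0,x1,y0,y1,h=290):
    c=im[y0:y1,x0:x1]; f=min(h/c.shape[0],390/c.shape[1]); r=cv2.resize(c,None,fx=f,fy=f,interpolation=cv2.INTER_CUBIC)
    o=np.zeros((295,395,3),np.uint8); o[:r.shape[0],:r.shape[1]]=r; return o
a=np.vstack([np.hstack([z(w5,190,400,0,100),z(w5,0,140,210,335)]),np.hstack([z(w2,385,470,150,240),z(w5,260,380,210,370)])])
cv2.imwrite('pics/f1.png',cv2.convertScaleAbs(a,alpha=1.15))
E
```

```text
(no output)
```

View pics/f1.png

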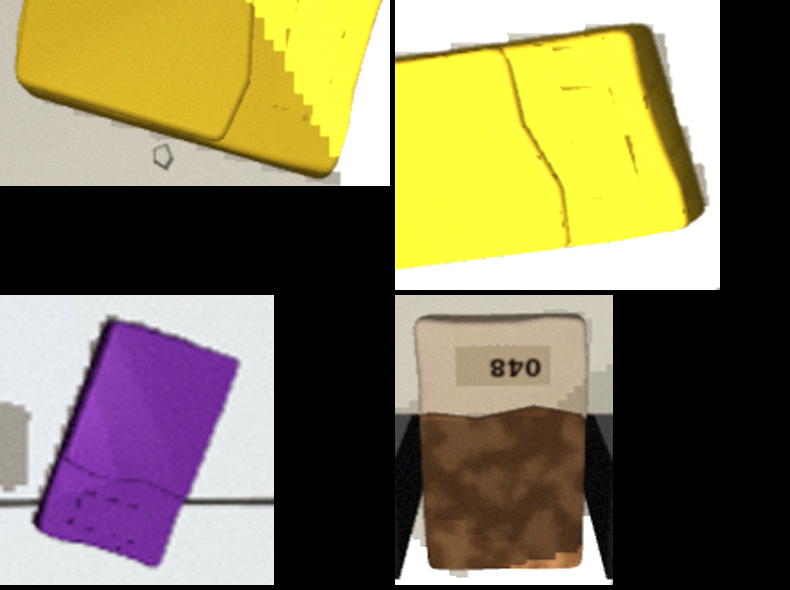

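>>> send_rows([
  {"x":0,"y":0,"z":0,"rx":0,"ry":0,"rz":0},
  {"x":0,"y":0,"z":0,"rx":0,"ry":0,"rz":0},
  {"x":0,"y":0,"z":0,"rx":0,"ry":0,"rz":0},
  {"x":0,"y":0,"z":0,"rx":0,"ry":0,"rz":0},
  {"x":0,"y":0,"z":1.0,"rx":0,"ry":0,"rz":0},
  {"x":0,"y":0,"z":2.0,"rx":0,"ry":0,"rz":0},
  {"x":0.5,"y":0,"z":2.0,"rx":0,"ry":0,"rz":0.06},
  {"x":1.5,"y":-0.4,"z":1.0,"rx":0,"ry":0,"rz":0.06},
  {"x":2.0,"y":-0.4,"z":0.5,"rx":0,"ry":0,"rz":0.06},
  {"x":2.0,"y":-0.4,"z":0,"rx":0,"ry":0,"rz":0.06},
], hand=8.5)

```text
clock: 6.33
ee_pos: [0.514, 0.2618, 0.0799]
orientation: [1.927, 2.48, 0.005]
force: [1.4, -0.6, 0.5]
width: 0.0851
```

>>> send_rows([
  {"x":2.0,"y":-0.4,"z":0,"rx":0,"ry":0,"rz":0.06},
  {"x":2.0,"y":-0.4,"z":0,"rx":0,"ry":0,"rz":0.02},
  {"x":2.0,"y":-0.4,"z":0,"rx":0,"ry":0,"rz":0},
  {"x":1.5,"y":-0.4,"z":0,"rx":0,"ry":0,"rz":0},
  {"x":0.5,"y":-0.2,"z":0,"rx":0,"ry":0,"rz":0},
  {"x":0,"y":0,"z":0,"rx":0,"ry":0,"rz":0},
  {"x":0,"y":0,"z":0,"rx":0,"ry":0,"rz":0},
  {"x":0,"y":0,"z":0,"rx":0,"ry":0,"rz":0},
  {"x":0,"y":0,"z":0,"rx":0,"ry":0,"rz":0},
  {"x":0,"y":0,"z":0,"rx":0,"ry":0,"rz":0},
])

```text
clock: 7.17
ee_pos: [0.5918, 0.2437, 0.0775]
orientation: [-1.83, -2.553, -0.0]
force: [0.7, -0.0, 0.3]
width: 0.0851
```

```bash
python3 - <<'E'
from h import *
import cv2
np.set_printoptions(precision=4,suppress=True)
s,T=state(); p=imaging.camera_params('wrist'); print(s['clock'],s['ee_pos'],T)
im=imaging.capture('wrist')[:,:,::-1]; cv2.imwrite('pics/w6.png',im); np.savez('w6.npz',**p)
E
```

```text
7.1667 [0.5918 0.2437 0.0775] [[-0.3214  0.9469 -0.0002]
 [ 0.9469  0.3214  0.0003]
 [ 0.0003 -0.0001 -1.    ]]
```

View pics/w6.png

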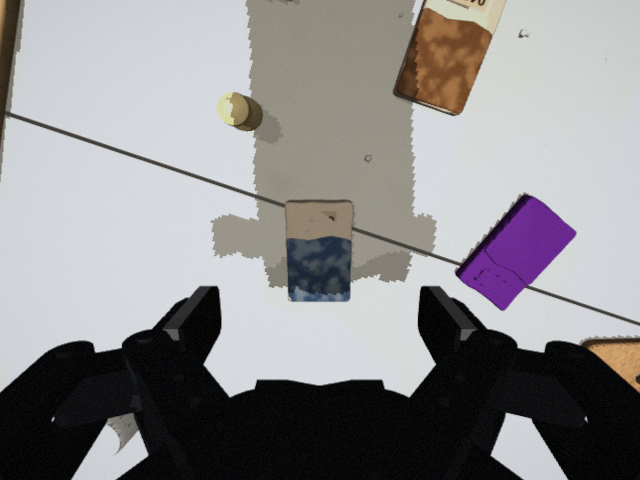

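```bash
python3 - <<'E'
import cv2
im=cv2.imread('pics/w6.png')
cv2.imwrite('pics/g1.png',cv2.convertScaleAbs(cv2.resize(im[190:310,270:370],None,fx=5,fy=5,interpolation=cv2.INTER_CUBIC),alpha=1.3))
E
python3 - <<'E'
from h import *
p=dict(np.load('w6.npz'))
P=np.array([ray('',q,.009,p)[:2] for q in [(285.5,200),(353.5,200),(350.5,301.5),(288,301.5)]]);print(P.mean(0),np.linalg.norm(np.roll(P,-1,0)-P,axis=1))
E
```

```text
[0.59231811 0.24379342] [0.04205597 0.06854491 0.04198726 0.06853923]
```

View pics/g1.png

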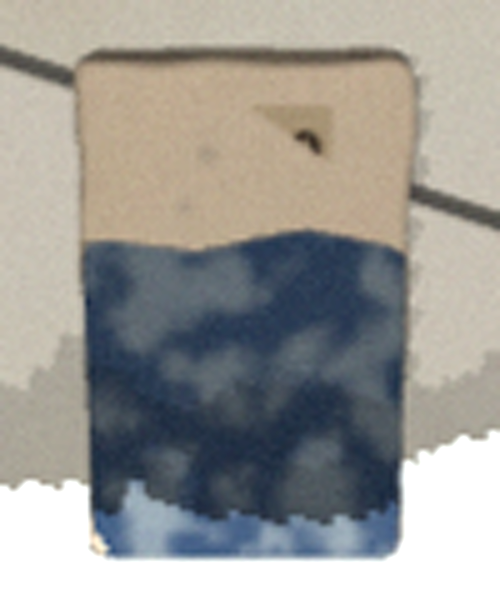

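>>> send_rows([
  {"x":0,"y":0,"z":-1.0,"rx":0,"ry":0,"rz":0},
  {"x":0,"y":0,"z":-1.5,"rx":0,"ry":0,"rz":0},
  {"x":0,"y":0,"z":-1.5,"rx":0,"ry":0,"rz":0},
  {"x":0,"y":0,"z":-1.0,"rx":0,"ry":0,"rz":0},
  {"x":0,"y":0,"z":-0.5,"rx":0,"ry":0,"rz":0},
  {"x":0,"y":0,"z":-0.5,"rx":0,"ry":0,"rz":0},
  {"x":0,"y":0,"z":-0.3,"rx":0,"ry":0,"rz":0},
  {"x":0,"y":0,"z":-0.2,"rx":0,"ry":0,"rz":0},
  {"x":0,"y":0,"z":0,"rx":0,"ry":0,"rz":0},
  {"x":0,"y":0,"z":0,"rx":0,"ry":0,"rz":0},
])

```text
clock: 8.05
ee_pos: [0.5929, 0.2432, 0.0127]
orientation: [1.831, 2.552, 0.001]
force: [0.4, 0.6, -1.4]
width: 0.0852
```

>>> send_rows([
  {"x":0,"y":0,"z":0,"rx":0,"ry":0,"rz":0},
  {"x":0,"y":0,"z":0,"rx":0,"ry":0,"rz":0},
  {"x":0,"y":0,"z":0,"rx":0,"ry":0,"rz":0},
  {"x":0,"y":0,"z":0,"rx":0,"ry":0,"rz":0},
  {"x":0,"y":0,"z":0,"rx":0,"ry":0,"rz":0},
  {"x":0,"y":0,"z":0,"rx":0,"ry":0,"rz":0},
  {"x":0,"y":0,"z":0,"rx":0,"ry":0,"rz":0},
  {"x":0,"y":0,"z":0,"rx":0,"ry":0,"rz":0},
  {"x":0,"y":0,"z":0,"rx":0,"ry":0,"rz":0},
  {"x":0,"y":0,"z":0,"rx":0,"ry":0,"rz":0},
], hand=3.0, squeeze=25)

```text
clock: 8.88
ee_pos: [0.5928, 0.2432, 0.0128]
orientation: [1.831, 2.552, 0.001]
force: [-2.0, -1.4, 5.3]
width: 0.042
```

```bash
python3 - <<'E'
from h import *
import cv2
s,T=state(); print(s['clock'],s['ee_pos'],s['width'],s['force'])
im=imaging.capture('wrist')[:,:,::-1]; cv2.imwrite('pics/w7.png',im); np.savez('w7.npz',**imaging.camera_params('wrist'))
E
```

```text
8.8833 [0.59277844 0.24317313 0.01275214] 0.042033086248202005 [-1.96982374 -1.35534278  5.25206379]
```

View pics/w7.png

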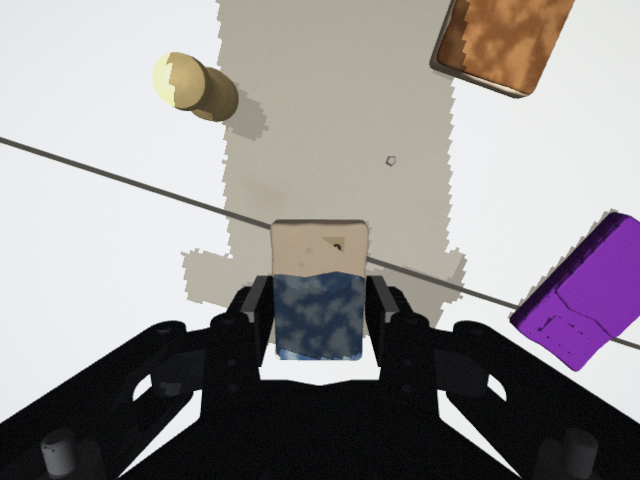

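The grip widths are 41.2 mm on brown and 42.0 mm on blue. Next I compare the two close-ups, taken at the same relative pose.

```bash
python3 - <<'E'
import cv2,numpy as np
a=cv2.imread('pics/w5.png')[210:370,260:380];b=cv2.imread('pics/w7.png')[210:370,260:380]
r=lambda i:cv2.resize(i,None,fx=3.2,fy=3.7,interpolation=cv2.INTER_CUBIC)
cv2.imwrite('pics/h1.png',np.hstack([r(a),r(b)]))
E
```

```text
(no output)
```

View pics/h1.png

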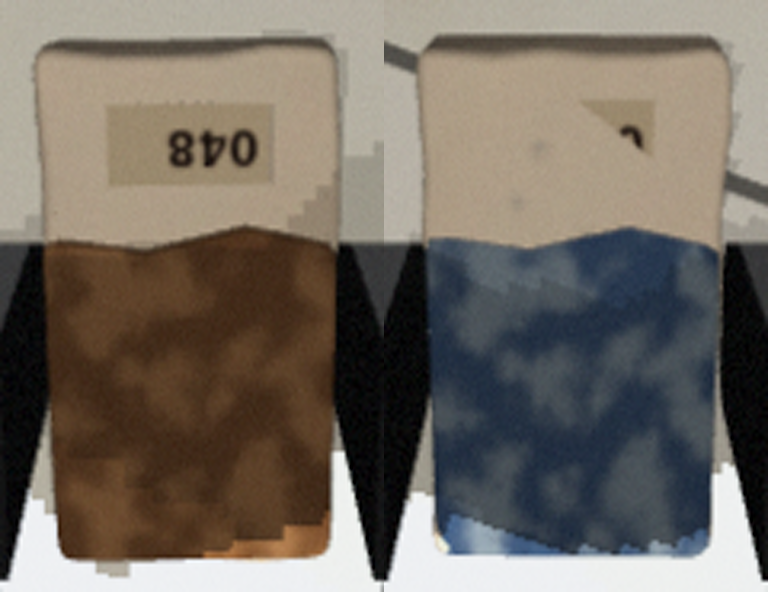

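Blue is slightly larger all round: 42.0 against 41.2 mm, and its visible edge is thicker. Brown's label relief also matches the purple and yellow copies, while blue's does not. So brown is the narrower tile, and blue stays where it is. I'll release blue and go back to brown.

>>> send_rows([
  {"x":0,"y":0,"z":0,"rx":0,"ry":0,"rz":0},
  {"x":0,"y":0,"z":0,"rx":0,"ry":0,"rz":0},
  {"x":0,"y":0,"z":0,"rx":0,"ry":0,"rz":0},
  {"x":0,"y":0,"z":0,"rx":0,"ry":0,"rz":0},
  {"x":0,"y":0,"z":1.0,"rx":0,"ry":0,"rz":0},
  {"x":0,"y":0,"z":2.0,"rx":0,"ry":0,"rz":0},
  {"x":0,"y":0,"z":2.0,"rx":0,"ry":0,"rz":-0.06},
  {"x":-1.5,"y":0.3,"z":1.0,"rx":0,"ry":0,"rz":-0.06},
  {"x":-2.0,"y":0.4,"z":0,"rx":0,"ry":0,"rz":-0.06},
  {"x":-2.0,"y":0.4,"z":0,"rx":0,"ry":0,"rz":-0.06},
], hand=7.5)

```text
clock: 9.77
ee_pos: [0.538, 0.2542, 0.074]
orientation: [2.128, 2.31, 0.004]
force: [-1.1, 0.7, 0.2]
width: 0.075
```

>>> send_rows([
  {"x":-2.0,"y":0.5,"z":0,"rx":0,"ry":0,"rz":-0.06},
  {"x":-2.0,"y":0.5,"z":0,"rx":0,"ry":0,"rz":-0.02},
  {"x":-2.0,"y":0.5,"z":0,"rx":0,"ry":0,"rz":0},
  {"x":-1.5,"y":0.4,"z":0,"rx":0,"ry":0,"rz":0},
  {"x":-1.0,"y":0,"z":-0.5,"rx":0,"ry":0,"rz":0},
  {"x":0,"y":0,"z":-1.0,"rx":0,"ry":0,"rz":0},
  {"x":0,"y":0,"z":-1.0,"rx":0,"ry":0,"rz":0},
  {"x":0,"y":0,"z":-0.5,"rx":0,"ry":0,"rz":0},
  {"x":0,"y":0,"z":0,"rx":0,"ry":0,"rz":0},
  {"x":0,"y":0,"z":0,"rx":0,"ry":0,"rz":0},
])

```text
clock: 10.6
ee_pos: [0.4531, 0.2724, 0.0416]
orientation: [2.216, 2.227, -0.002]
force: [0.2, -0.1, 0.7]
width: 0.0748
```

```bash
python3 - <<'E'
from h import *
import cv2
np.set_printoptions(precision=4,suppress=True)
s,T=state(); print(s['clock'],s['ee_pos'],T,s['width'],s['qpos'])
im=imaging.capture('wrist')[:,:,::-1]; cv2.imwrite('pics/w8.png',im); np.savez('w8.npz',**imaging.camera_params('wrist'))
E
```

```text
10.6 [0.4531 0.2724 0.0416] [[-0.005   1.     -0.0007]
 [ 1.      0.005  -0.0012]
 [-0.0012 -0.0007 -1.    ]] 0.07481324570904774 [-0.8317  0.2897  0.2346  1.9768 -0.0851  0.8857  1.0233]
```

View pics/w8.png

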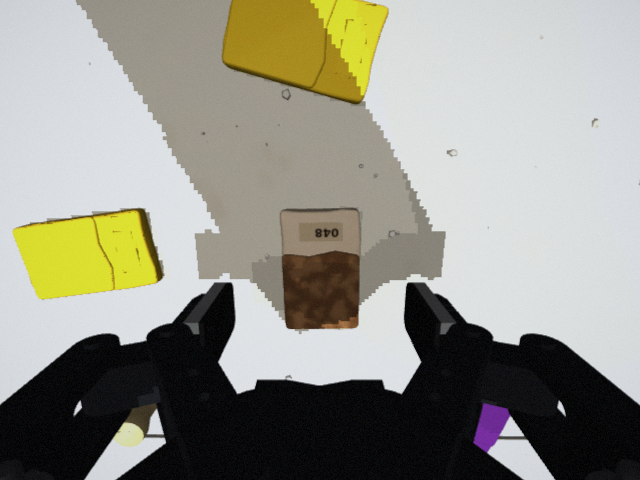

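The brown tile lies square between the open fingers at about (320,268). I'll go down and grip it.

>>> send_rows([
  {"x":0,"y":0,"z":-0.8,"rx":0,"ry":0,"rz":0},
  {"x":0,"y":0,"z":-0.8,"rx":0,"ry":0,"rz":0},
  {"x":0,"y":0.05,"z":-0.8,"rx":0,"ry":0,"rz":0},
  {"x":0,"y":0,"z":-0.5,"rx":0,"ry":0,"rz":0},
  {"x":0,"y":0,"z":0,"rx":0,"ry":0,"rz":0},
  {"x":0,"y":0,"z":0,"rx":0,"ry":0,"rz":0},
  {"x":0,"y":0,"z":0,"rx":0,"ry":0,"rz":0},
  {"x":0,"y":0,"z":0,"rx":0,"ry":0,"rz":0},
  {"x":0,"y":0,"z":0,"rx":0,"ry":0,"rz":0},
  {"x":0,"y":0,"z":0,"rx":0,"ry":0,"rz":0},
])

```text
clock: 11.48
ee_pos: [0.4527, 0.2737, 0.0136]
orientation: [2.215, 2.228, 0.001]
force: [-1.0, 0.4, -0.9]
width: 0.0751
```

>>> send_rows([
  {"x":0,"y":0,"z":0,"rx":0,"ry":0,"rz":0},
  {"x":0,"y":0,"z":0,"rx":0,"ry":0,"rz":0},
  {"x":0,"y":0,"z":0,"rx":0,"ry":0,"rz":0},
  {"x":0,"y":0,"z":0,"rx":0,"ry":0,"rz":0},
  {"x":0,"y":0,"z":0,"rx":0,"ry":0,"rz":0},
  {"x":0,"y":0,"z":0,"rx":0,"ry":0,"rz":0},
  {"x":0,"y":0,"z":0,"rx":0,"ry":0,"rz":0},
  {"x":0,"y":0,"z":0,"rx":0,"ry":0,"rz":0},
  {"x":0,"y":0,"z":0,"rx":0,"ry":0,"rz":0},
  {"x":0,"y":0,"z":0,"rx":0,"ry":0,"rz":0},
], hand=2.0, squeeze=40)

```text
clock: 12.32
ee_pos: [0.4527, 0.2737, 0.0138]
orientation: [-2.215, -2.228, -0.0]
force: [-1.1, -1.2, 5.6]
width: 0.04
```

>>> send_rows([
  {"x":0,"y":0,"z":1.0,"rx":0,"ry":0,"rz":0},
  {"x":0,"y":0,"z":3.0,"rx":0,"ry":0,"rz":0},
  {"x":0,"y":0,"z":3.0,"rx":0,"ry":0,"rz":0},
  {"x":0,"y":0,"z":3.0,"rx":0,"ry":0,"rz":0},
  {"x":0.4,"y":-2.3,"z":0,"rx":0,"ry":0,"rz":-0.12},
  {"x":0.4,"y":-2.3,"z":0,"rx":0,"ry":0,"rz":-0.12},
  {"x":0.4,"y":-2.3,"z":0,"rx":0,"ry":0,"rz":-0.12},
  {"x":0.4,"y":-2.3,"z":0,"rx":0,"ry":0,"rz":-0.12},
  {"x":0.4,"y":-2.3,"z":0,"rx":0,"ry":0,"rz":-0.12},
  {"x":0.4,"y":-2.3,"z":0,"rx":0,"ry":0,"rz":-0.12},
])

```text
clock: 13.15
ee_pos: [0.4766, 0.1345, 0.114]
orientation: [-2.861, -1.297, -0.001]
force: [0.5, -0.1, -1.4]
width: 0.0398
```

>>> send_rows([
  {"x":0.4,"y":-2.3,"z":0,"rx":0,"ry":0,"rz":-0.12},
  {"x":0.4,"y":-2.3,"z":0,"rx":0,"ry":0,"rz":-0.12},
  {"x":0.4,"y":-2.3,"z":0,"rx":0,"ry":0,"rz":-0.12},
  {"x":0.4,"y":-2.3,"z":0,"rx":0,"ry":0,"rz":-0.12},
  {"x":0.4,"y":-2.3,"z":0,"rx":0,"ry":0,"rz":-0.12},
  {"x":0.4,"y":-2.3,"z":0,"rx":0,"ry":0,"rz":-0.12},
  {"x":0.4,"y":-2.3,"z":0,"rx":0,"ry":0,"rz":-0.12},
  {"x":0,"y":0,"z":0,"rx":0,"ry":0,"rz":-0.06},
  {"x":0,"y":0,"z":0,"rx":0,"ry":0,"rz":0},
  {"x":0,"y":0,"z":0,"rx":0,"ry":0,"rz":0},
])

```text
clock: 13.98
ee_pos: [0.5045, -0.0251, 0.1136]
orientation: [-3.14, 0.064, -0.0]
force: [0.6, -0.8, -0.3]
width: 0.0401
```

```bash
python3 - <<'E'
from h import *
import cv2
np.set_printoptions(precision=4,suppress=True)
s,T=state(); print(s['clock'],s['ee_pos'],np.arctan2(T[1,0],T[0,0]),T[:,2],s['width'],s['qpos'])
im=imaging.capture('wrist')[:,:,::-1]; cv2.imwrite('pics/w9.png',im); np.savez('w9.npz',**imaging.camera_params('wrist'))
E
```

```text
13.9833 [ 0.5045 -0.0251  0.1136] -0.040711575227952115 [ 0.      0.0005 -1.    ] 0.04006149336583423 [-0.6046  0.1601  0.6205  1.989  -0.1092  1.0246  0.026 ]
```

View pics/w9.png

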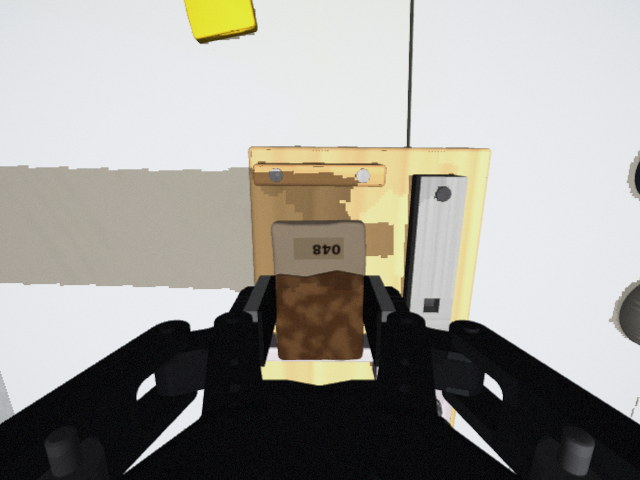

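```bash
python3 - <<'E'
import cv2
im=cv2.imread('pics/w9.png')
cv2.imwrite('pics/k1.png',cv2.resize(im[135:215,240:500],None,fx=3,fy=3,interpolation=cv2.INTER_CUBIC))
E
python3 - <<'E'
from h import *
np.set_printoptions(precision=4,suppress=True)
p=dict(np.load('w9.npz'))
for n,q,z in [('plate -85,145',(250,148),.012),('plate 85,145',(489,149),.012),('rail 30,127',(413,176),.034),('rail 60,127',(465,177),.034),('hole 45,37',(431,305),.034)]:
    print(n,ray('',q,z,p)[:2])
print([proj('',q,p) for q in [[.5045,-.0251,.1136-.004]]])
E
```

```text
plate -85,145 [0.4599 0.0425]
plate 85,145 [0.6249 0.0354]
rail 30,127 [0.567 0.021]
rail 60,127 [0.6003 0.0191]
hole 45,37 [ 0.5828 -0.0701]
[(np.float64(317.82291111151153), np.float64(296.7807830311254))]
```

View pics/k1.png

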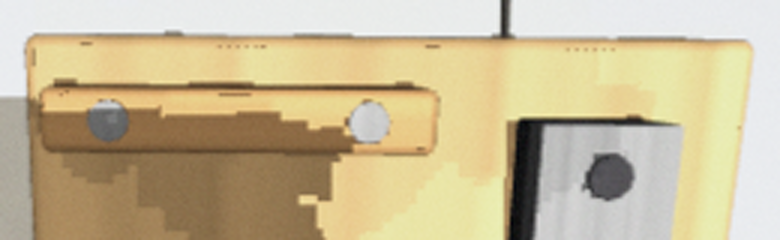

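>>> send_rows([
  {"x":-0.1,"y":0,"z":-1.0,"rx":0,"ry":0,"rz":0},
  {"x":0,"y":0,"z":-2.0,"rx":0,"ry":0,"rz":0},
  {"x":0,"y":0,"z":-2.0,"rx":0,"ry":0,"rz":0},
  {"x":0,"y":0,"z":-1.5,"rx":0,"ry":0,"rz":0},
  {"x":0,"y":0,"z":-1.0,"rx":0,"ry":0,"rz":0},
  {"x":0,"y":0,"z":-0.5,"rx":0,"ry":0,"rz":0},
  {"x":0,"y":0,"z":-0.3,"rx":0,"ry":0,"rz":0},
  {"x":0,"y":0,"z":-0.3,"rx":0,"ry":0,"rz":0},
  {"x":0,"y":0,"z":0,"rx":0,"ry":0,"rz":0},
  {"x":0,"y":0,"z":0,"rx":0,"ry":0,"rz":0},
])

```text
clock: 14.87
ee_pos: [0.504, -0.0254, 0.0278]
orientation: [-3.141, 0.067, -0.001]
force: [0.1, 1.0, -1.2]
width: 0.0403
```

>>> send_rows([
  {"x":0,"y":0,"z":-0.1,"rx":0,"ry":0,"rz":0},
  {"x":0,"y":0,"z":-0.1,"rx":0,"ry":0,"rz":0},
  {"x":0,"y":0,"z":0,"rx":0,"ry":0,"rz":0},
  {"x":0,"y":0,"z":0,"rx":0,"ry":0,"rz":0},
  {"x":0,"y":0,"z":0,"rx":0,"ry":0,"rz":0},
  {"x":0,"y":0,"z":0,"rx":0,"ry":0,"rz":0},
  {"x":0,"y":0,"z":0,"rx":0,"ry":0,"rz":0},
  {"x":0,"y":0,"z":0,"rx":0,"ry":0,"rz":0},
  {"x":0,"y":0,"z":0,"rx":0,"ry":0,"rz":0},
  {"x":0,"y":0,"z":0,"rx":0,"ry":0,"rz":0},
])

```text
clock: 15.7
ee_pos: [0.504, -0.0253, 0.0258]
orientation: [-3.14, 0.068, -0.001]
force: [-0.6, 0.4, 6.0]
width: 0.0399
```

>>> send_rows([
  {"x":0,"y":0,"z":0,"rx":0,"ry":0,"rz":0},
  {"x":0,"y":0,"z":0,"rx":0,"ry":0,"rz":0},
  {"x":0,"y":0,"z":0,"rx":0,"ry":0,"rz":0},
  {"x":0,"y":0,"z":0,"rx":0,"ry":0,"rz":0},
  {"x":0,"y":0,"z":0,"rx":0,"ry":0,"rz":0},
  {"x":0,"y":0,"z":1.0,"rx":0,"ry":0,"rz":0},
  {"x":0,"y":0,"z":3.0,"rx":0,"ry":0,"rz":0},
  {"x":0,"y":0,"z":3.5,"rx":0,"ry":0,"rz":0},
  {"x":0,"y":0,"z":3.5,"rx":0,"ry":0,"rz":0},
  {"x":0,"y":0,"z":3.0,"rx":0,"ry":0,"rz":0},
], hand=6.0)

```text
clock: 16.53
ee_pos: [0.5037, -0.026, 0.1682]
orientation: [-3.141, 0.069, -0.002]
force: [1.1, 0.1, 0.2]
width: 0.06
```

```bash
python3 - <<'E'
from h import *
import cv2
np.set_printoptions(precision=4,suppress=True)
s,T=state(); print(s['clock'],s['ee_pos'],np.arctan2(T[1,0],T[0,0]),s['width'],s['force'])
im=imaging.capture('wrist')[:,:,::-1]; cv2.imwrite('pics/w10.png',im); np.savez('w10.npz',**imaging.camera_params('wrist'))
im=imaging.capture('scene')[:,:,::-1]; cv2.imwrite('pics/s10.png',cv2.resize(im[280:440,300:500],None,fx=3.5,fy=3.5,interpolation=cv2.INTER_CUBIC))
E
```

```text
16.5333 [ 0.5037 -0.026   0.1682] -0.044052563964508656 0.05995327240481439 [1.0712 0.1067 0.2388]
```

View pics/w10.png

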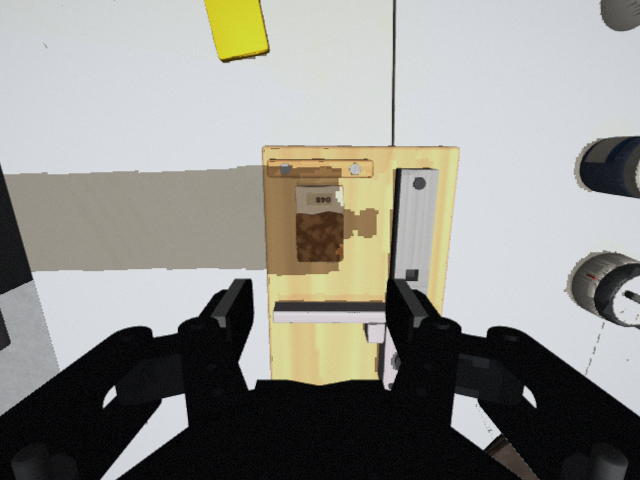

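View pics/s10.png

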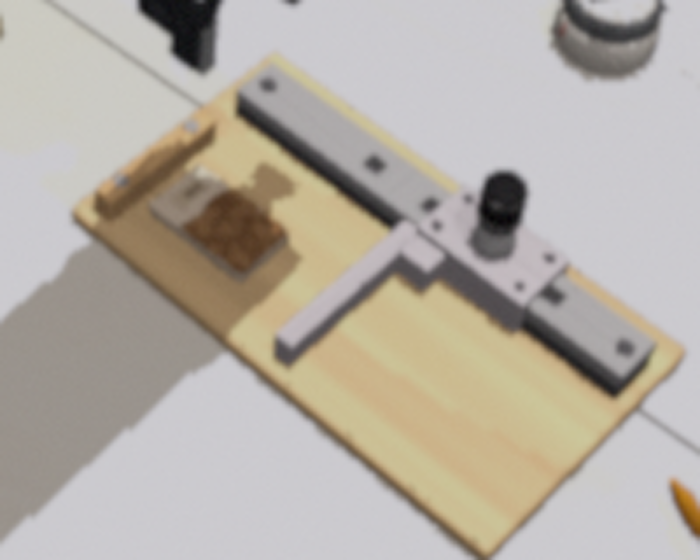

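The tile lies flat and centred behind the fence, at (296–343, 186–262) in the wrist view, and it is released. Now I move over the knob.

>>> send_rows([
  {"x":0.9,"y":-1.5,"z":0,"rx":0,"ry":0,"rz":0},
  {"x":0.9,"y":-1.5,"z":0,"rx":0,"ry":0,"rz":0},
  {"x":0.9,"y":-1.5,"z":0,"rx":0,"ry":0,"rz":0},
  {"x":0.9,"y":-1.5,"z":0,"rx":0,"ry":0,"rz":0},
  {"x":0.9,"y":-1.5,"z":0,"rx":0,"ry":0,"rz":0},
  {"x":0.9,"y":-1.5,"z":-0.5,"rx":0,"ry":0,"rz":0},
  {"x":0.9,"y":-1.5,"z":-1.0,"rx":0,"ry":0,"rz":0},
  {"x":0.9,"y":-1.5,"z":-1.0,"rx":0,"ry":0,"rz":0},
  {"x":0.2,"y":-0.4,"z":-0.5,"rx":0,"ry":0,"rz":0},
  {"x":0,"y":0,"z":0,"rx":0,"ry":0,"rz":0},
])

```text
clock: 17.47
ee_pos: [0.5767, -0.1506, 0.1342]
orientation: [3.14, -0.071, -0.004]
force: [-0.4, 0.3, 0.4]
width: 0.0597
```

```bash
python3 - <<'E'
from h import *
import cv2
np.set_printoptions(precision=4,suppress=True)
s,T=state(); print(s['clock'],s['ee_pos'],np.arctan2(T[1,0],T[0,0]),s['width'],s['force'])
im=imaging.capture('wrist')[:,:,::-1]; cv2.imwrite('pics/w11.png',im); p=imaging.camera_params('wrist'); np.savez('w11.npz',**p)
print(proj('',[.578,-.1505,.09],p))
print('tile',np.array([ray('',q,.021,dict(np.load('w10.npz')))[:2] for q in [(296,186),(343,186),(343.5,262),(296,261)]]))
E
```

```text
17.4667 [ 0.5767 -0.1506  0.1342] -0.045184776577774664 0.059708676580826514 [-0.4     0.3395  0.4487]
(np.float64(320.3521823760008), np.float64(266.61750270901456))
tile [[ 0.4898  0.0086]
 [ 0.5304  0.0068]
 [ 0.529  -0.0626]
 [ 0.4855 -0.0596]]
```

View pics/w11.png

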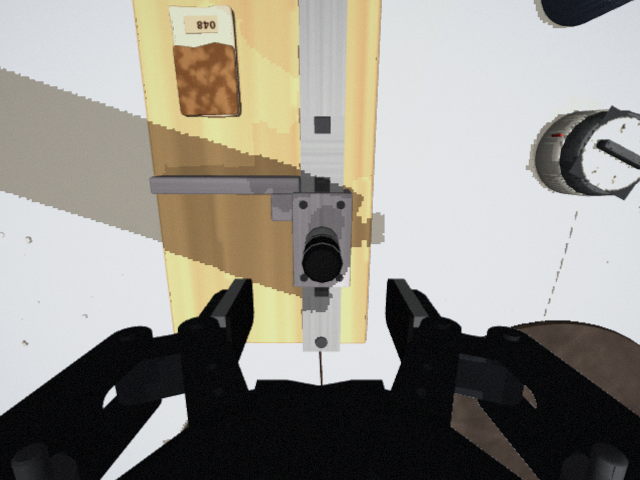

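The knob's top is at (322,263), within a few pixels of the prediction. I'll descend to the grip height.

>>> send_rows([
  {"x":0.15,"y":0.1,"z":-1.0,"rx":0,"ry":0,"rz":0},
  {"x":0,"y":0,"z":-1.5,"rx":0,"ry":0,"rz":0},
  {"x":0,"y":0,"z":-1.5,"rx":0,"ry":0,"rz":0},
  {"x":0,"y":0,"z":-1.5,"rx":0,"ry":0,"rz":0},
  {"x":0,"y":0,"z":-0.8,"rx":0,"ry":0,"rz":0},
  {"x":0,"y":0,"z":-0.4,"rx":0,"ry":0,"rz":0},
  {"x":0,"y":0,"z":0,"rx":0,"ry":0,"rz":0},
  {"x":0,"y":0,"z":0,"rx":0,"ry":0,"rz":0},
  {"x":0,"y":0,"z":0,"rx":0,"ry":0,"rz":0},
  {"x":0,"y":0,"z":0,"rx":0,"ry":0,"rz":0},
])

```text
clock: 18.35
ee_pos: [0.5796, -0.1484, 0.0691]
orientation: [-3.141, 0.067, -0.002]
force: [-0.2, 1.1, 0.2]
width: 0.0602
```

>>> send_rows([
  {"x":0,"y":0,"z":0,"rx":0,"ry":0,"rz":0},
  {"x":0,"y":0,"z":0,"rx":0,"ry":0,"rz":0},
  {"x":0,"y":0,"z":0,"rx":0,"ry":0,"rz":0},
  {"x":0,"y":0,"z":0,"rx":0,"ry":0,"rz":0},
  {"x":0,"y":0,"z":0,"rx":0,"ry":0,"rz":0},
  {"x":0,"y":0,"z":0,"rx":0,"ry":0,"rz":0},
  {"x":0,"y":0,"z":0,"rx":0,"ry":0,"rz":0},
  {"x":0,"y":0,"z":0,"rx":0,"ry":0,"rz":0},
  {"x":0,"y":0,"z":0,"rx":0,"ry":0,"rz":0},
  {"x":0,"y":0,"z":0,"rx":0,"ry":0,"rz":0},
], hand=1.0, squeeze=60)

```text
clock: 19.18
ee_pos: [0.5785, -0.1485, 0.0688]
orientation: [-3.14, 0.068, 0.002]
force: [-5.1, 0.8, 8.3]
width: 0.022
```

```bash
python3 - <<'E'
from h import *
import cv2
np.set_printoptions(precision=4,suppress=True)
s,T=state(); print(s['clock'],s['ee_pos'],s['width'],s['force'],s['wrist_torque'])
im=imaging.capture('scene')[:,:,::-1]; cv2.imwrite('pics/s12.png',cv2.resize(im[280:440,300:500],None,fx=3.5,fy=3.5,interpolation=cv2.INTER_CUBIC))
E
```

```text
19.1833 [ 0.5785 -0.1485  0.0688] 0.021968418946818925 [-5.0742  0.8177  8.3342] [ 0.1713  1.2143 -0.0007]
```

View pics/s12.png

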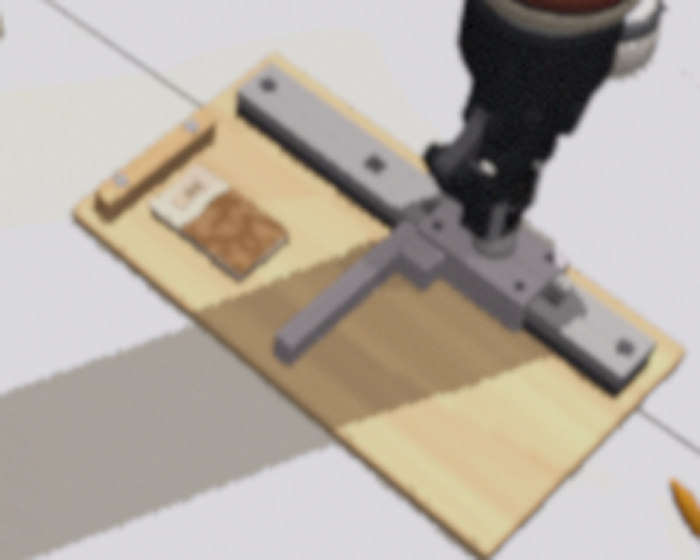

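>>> send_rows([
  {"x":0,"y":0,"z":0.3,"rx":0,"ry":0,"rz":0},
  {"x":0,"y":0,"z":0.3,"rx":0,"ry":0,"rz":0},
  {"x":0,"y":0,"z":0.3,"rx":0,"ry":0,"rz":0},
  {"x":0,"y":0,"z":0.3,"rx":0,"ry":0,"rz":0},
  {"x":0,"y":0,"z":0.2,"rx":0,"ry":0,"rz":0},
  {"x":0,"y":0,"z":0.15,"rx":0,"ry":0,"rz":0},
  {"x":0,"y":0,"z":0,"rx":0,"ry":0,"rz":0},
  {"x":0,"y":0,"z":0,"rx":0,"ry":0,"rz":0},
  {"x":0,"y":0,"z":0,"rx":0,"ry":0,"rz":0},
  {"x":0,"y":0,"z":0,"rx":0,"ry":0,"rz":0},
])

```text
clock: 20.07
ee_pos: [0.5784, -0.1484, 0.0834]
orientation: [-3.141, 0.068, 0.002]
force: [-4.0, -2.1, -10.4]
width: 0.0218
```

```bash
python3 - <<'E'
from h import *
import cv2
np.set_printoptions(precision=4,suppress=True)
s,T=state(); print(s['clock'],s['ee_pos'],s['width'],s['force'],s['wrist_torque'])
im=imaging.capture('scene')[:,:,::-1]; cv2.imwrite('pics/s13.png',cv2.resize(im[280:440,300:500],None,fx=3.5,fy=3.5,interpolation=cv2.INTER_CUBIC))
im=imaging.capture('wrist')[:,:,::-1]; cv2.imwrite('pics/w13.png',im)
E
```

```text
20.0667 [ 0.5784 -0.1484  0.0834] 0.0218356023053293 [ -3.9804  -2.0782 -10.4109] [-0.2024  0.9071  0.0147]
```

View pics/s13.png

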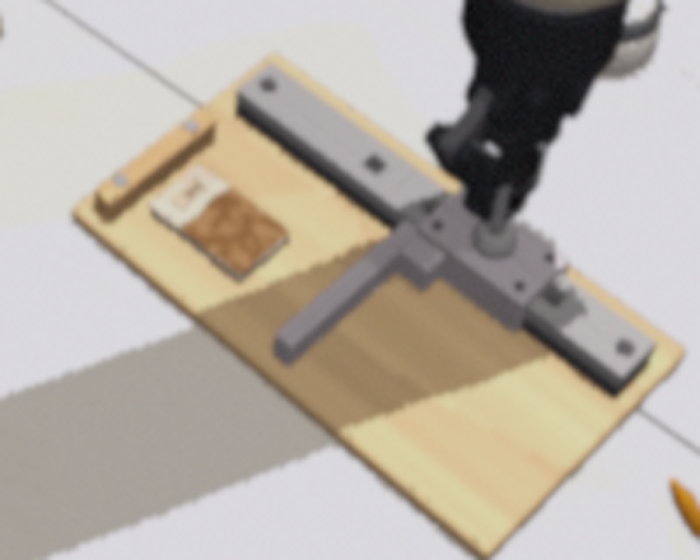

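View pics/w13.png

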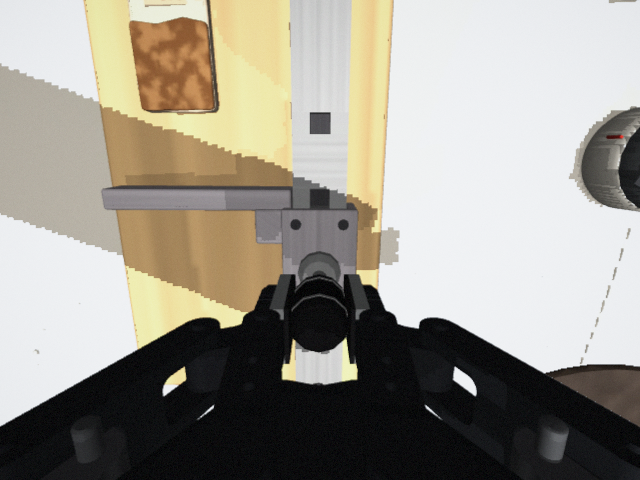

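The stem is visibly raised by about 14.6 mm, and the force is near 10 N, as expected with the pin clear. I'll slide 40 mm towards the fence.

>>> send_rows([
  {"x":0.02,"y":0.4,"z":0,"rx":0,"ry":0,"rz":0},
  {"x":0.02,"y":0.5,"z":0,"rx":0,"ry":0,"rz":0},
  {"x":0.02,"y":0.5,"z":0,"rx":0,"ry":0,"rz":0},
  {"x":0.03,"y":0.5,"z":0,"rx":0,"ry":0,"rz":0},
  {"x":0.02,"y":0.5,"z":0,"rx":0,"ry":0,"rz":0},
  {"x":0.02,"y":0.5,"z":0,"rx":0,"ry":0,"rz":0},
  {"x":0.02,"y":0.5,"z":0,"rx":0,"ry":0,"rz":0},
  {"x":0.02,"y":0.4,"z":0,"rx":0,"ry":0,"rz":0},
  {"x":0,"y":0.2,"z":0,"rx":0,"ry":0,"rz":0},
  {"x":0,"y":0,"z":0,"rx":0,"ry":0,"rz":0},
])

```text
clock: 21.0
ee_pos: [0.5805, -0.1073, 0.0836]
orientation: [-3.14, 0.066, 0.002]
force: [-4.5, 1.9, -10.5]
width: 0.0222
```

```bash
python3 - <<'E'
from h import *
import cv2
np.set_printoptions(precision=4,suppress=True)
s,T=state(); print(s['clock'],s['ee_pos'],s['width'],s['force'],s['wrist_torque'])
im=imaging.capture('scene')[:,:,::-1]; cv2.imwrite('pics/s14.png',cv2.resize(im[280:440,300:500],None,fx=3.5,fy=3.5,interpolation=cv2.INTER_CUBIC))
E
```

```text
21.0 [ 0.5805 -0.1073  0.0836] 0.02216838174215761 [ -4.4924   1.8817 -10.4671] [ 0.3388  1.0747 -0.0315]
```

View pics/s14.png

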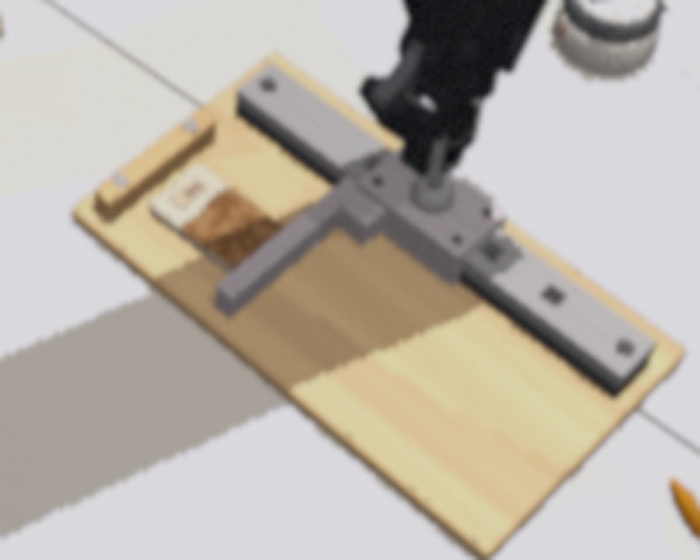

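>>> send_rows([
  {"x":0,"y":-0.1,"z":0,"rx":0,"ry":0,"rz":0},
  {"x":0,"y":0,"z":0,"rx":0,"ry":0,"rz":0},
  {"x":0,"y":0,"z":-0.2,"rx":0,"ry":0,"rz":0},
  {"x":0,"y":0,"z":-0.25,"rx":0,"ry":0,"rz":0},
  {"x":0,"y":0,"z":-0.25,"rx":0,"ry":0,"rz":0},
  {"x":0,"y":0,"z":-0.25,"rx":0,"ry":0,"rz":0},
  {"x":0,"y":0,"z":-0.25,"rx":0,"ry":0,"rz":0},
  {"x":0,"y":0,"z":-0.2,"rx":0,"ry":0,"rz":0},
  {"x":0,"y":0,"z":-0.1,"rx":0,"ry":0,"rz":0},
  {"x":0,"y":0,"z":0,"rx":0,"ry":0,"rz":0},
])

```text
clock: 21.88
ee_pos: [0.5805, -0.1086, 0.069]
orientation: [-3.14, 0.067, 0.002]
force: [-7.4, 2.0, -5.4]
width: 0.0222
```

```bash
python3 - <<'E'
from h import *
import cv2
np.set_printoptions(precision=4,suppress=True)
s,T=state(); print(s['clock'],s['ee_pos'],s['width'],s['force'],s['wrist_torque'])
im=imaging.capture('scene')[:,:,::-1]; cv2.imwrite('pics/s15.png',cv2.resize(im[280:440,300:500],None,fx=3.5,fy=3.5,interpolation=cv2.INTER_CUBIC))
im=imaging.capture('wrist')[:,:,::-1]; cv2.imwrite('pics/w15.png',im); np.savez('w15.npz',**imaging.camera_params('wrist'))
E
```

```text
21.8833 [ 0.5805 -0.1086  0.069 ] 0.022166180235674817 [-7.4089  2.036  -5.3758] [ 0.393   1.548  -0.0193]
```

View pics/s15.png

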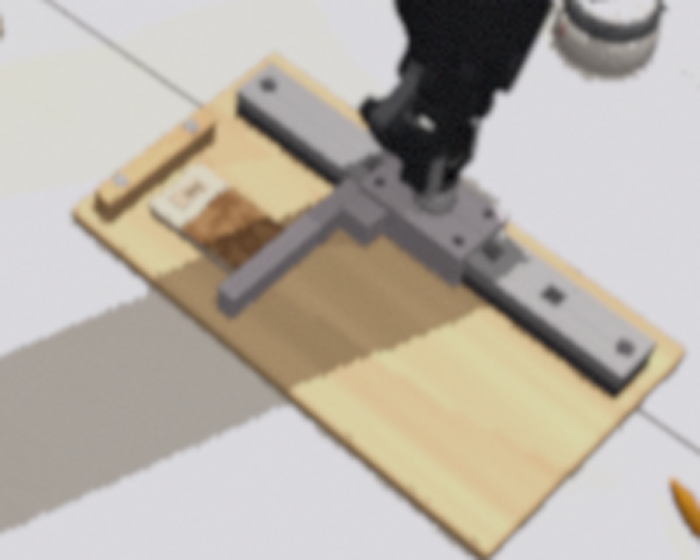

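View pics/w15.png

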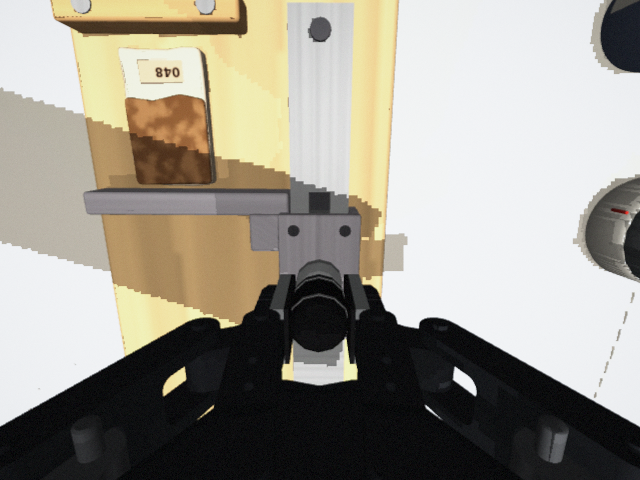

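The tool is back at its starting height, but it still carries 5.4 N of the spring's pull. I'll ease down until the pin seats and the force reverses.

>>> send_rows([
  {"x":0,"y":0,"z":-0.05,"rx":0,"ry":0,"rz":0},
  {"x":0,"y":0,"z":-0.05,"rx":0,"ry":0,"rz":0},
  {"x":0,"y":0,"z":-0.05,"rx":0,"ry":0,"rz":0},
  {"x":0,"y":0,"z":0,"rx":0,"ry":0,"rz":0},
  {"x":0,"y":0,"z":0,"rx":0,"ry":0,"rz":0},
  {"x":0,"y":0,"z":0,"rx":0,"ry":0,"rz":0},
  {"x":0,"y":0,"z":0,"rx":0,"ry":0,"rz":0},
  {"x":0,"y":0,"z":0,"rx":0,"ry":0,"rz":0},
  {"x":0,"y":0,"z":0,"rx":0,"ry":0,"rz":0},
  {"x":0,"y":0,"z":0,"rx":0,"ry":0,"rz":0},
])

```text
clock: 22.82
ee_pos: [0.5806, -0.109, 0.0688]
orientation: [-3.139, 0.068, 0.001]
force: [-13.4, 1.7, 9.0]
width: 0.0224
```

>>> send_rows([
  {"x":-0.05,"y":0,"z":0,"rx":0,"ry":0,"rz":0},
  {"x":-0.05,"y":0,"z":0,"rx":0,"ry":0,"rz":0},
  {"x":0,"y":0,"z":0,"rx":0,"ry":0,"rz":0},
  {"x":0,"y":0,"z":0,"rx":0,"ry":0,"rz":0},
  {"x":0,"y":0,"z":0,"rx":0,"ry":0,"rz":0},
  {"x":0,"y":0,"z":0,"rx":0,"ry":0,"rz":0},
  {"x":0,"y":0,"z":0,"rx":0,"ry":0,"rz":0},
  {"x":0,"y":0,"z":0,"rx":0,"ry":0,"rz":0},
  {"x":0,"y":0,"z":0,"rx":0,"ry":0,"rz":0},
  {"x":0,"y":0,"z":0,"rx":0,"ry":0,"rz":0},
])

```text
clock: 23.65
ee_pos: [0.5805, -0.109, 0.0689]
orientation: [-3.14, 0.067, -0.002]
force: [-9.6, 1.1, 5.1]
width: 0.0221
```

```bash
python3 - <<'E'
from h import *
import cv2
np.set_printoptions(precision=4,suppress=True)
s,T=state(); print(s['clock'],s['ee_pos'],s['width'],s['force'],s['wrist_torque'])
im=imaging.capture('wrist')[:,:,::-1]; cv2.imwrite('pics/w16.png',im); p=imaging.camera_params('wrist'); np.savez('w16.npz',**p)
im=imaging.capture('scene')[:,:,::-1]; cv2.imwrite('pics/s16.png',cv2.resize(im[280:440,300:500],None,fx=3.5,fy=3.5,interpolation=cv2.INTER_CUBIC))
c,n=np.cos(-.043),np.sin(-.043); Rj=np.array([[c,-n],[n,c]])
J=lambda q,z:Rj.T@(ray('',q,z,p)[:2]-[.535,-.1055])
for n_,q,z in [('tile',(119,49),.021),('tile',(204,48),.021),('tile',(214,184),.021),('tile',(135,184),.021),('jawtopfront',(88,190),.034),('jawtopfront',(290,190),.034)]: print(n_,J(q,z))
E
```

```text
23.65 [ 0.5805 -0.109   0.0689] 0.02211982969809761 [-9.6167  1.1235  5.1355] [ 0.264   2.0408 -0.0036]
tile [-0.0534  0.1112]
tile [-0.0111  0.1117]
tile [-0.0115  0.0446]
tile [-0.0549  0.0446]
jawtopfront [-0.0722  0.0429]
jawtopfront [0.0312 0.0429]
```

View pics/w16.png

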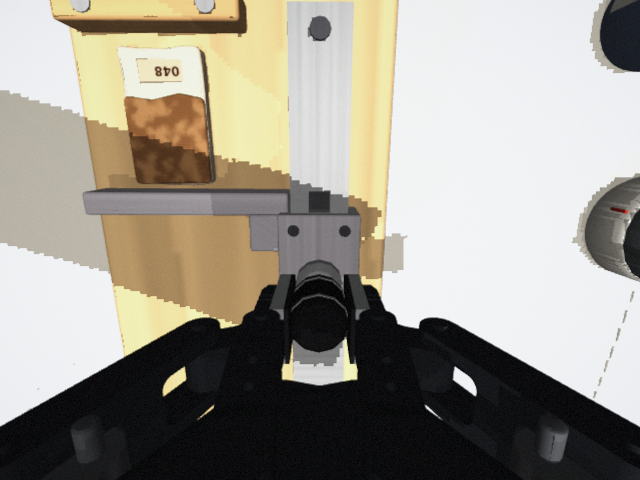

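View pics/s16.png

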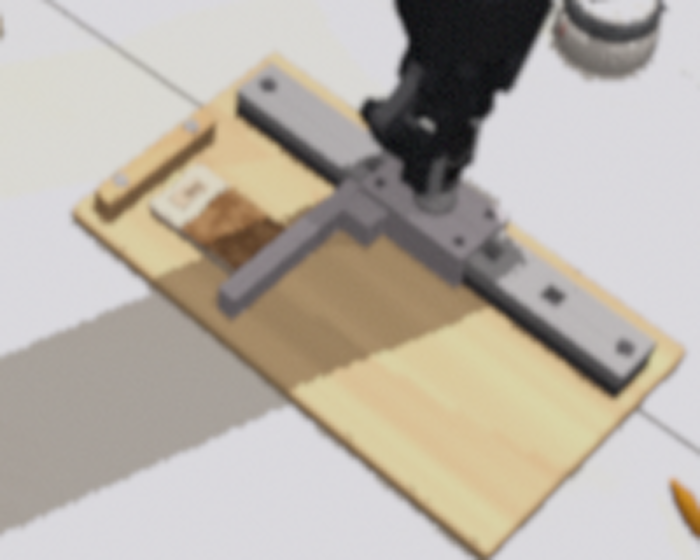

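```bash
python3 -c "
from workcell import arm
print(arm.job_done())"
```

```text
the job is handed in; nothing more can be done
None
```

I laid the brown half-glazed tile in the jig, moved the section one hole towards the fence with the pin home, and handed in at about 24 s still holding the knob. No verdict was reported.

**Tile:** It lies flat and released, with its centre at about (-33, +78) mm in the jig's frame. That is roughly 3 mm from the bed spot, with the long side along the rail.

**Slide and pin:**
- I lifted the knob 14.6 mm, and the force then was near 10 N, as expected with the pin clear.
- The tool then moved 39.5 mm in all, and the camera puts the jaw face at about y = +42 mm.
- After lowering, the tool is back at its starting height. Pressing down now meets an upward force, which I read as the pin being home.
- The fingers hold the knob with the grip set to 60 N. A side force of about 10 N was left on it.

**What disagreed:** The listed sizes did not match. Both half-glazed tiles measure about 68 x 41–42 mm in the cameras and between the fingers. Neither is 73 x 49 mm, and there is no nearly square tile on the table.

I took the brown tile as the narrow one for three reasons:
- The fingers closed to 41.2 mm on it, against 42.0 mm on the blue one.
- It looks slightly thinner.
- Its label matches the relief on the purple and yellow copies.

That difference is small, so the choice of tile is the least certain part. I gripped the blue tile once to measure it and left it where it was. I did not measure the bystanders again at the end.

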